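Roll-gauge the turned spindles and pull the thick one for rework

TASK

Sort the two turned spindles in the slanted rack by trying each one on the roll gauge: lay it gently across the two rails at the blue loading mark (do not drop it from a height), let go, and see whether it rolls through under the steel gauge bars. One that fits must roll through and on down to the spindle already lying at the red end stop by itself, never carried, pushed or touched beyond the bars; one that is held up at the bars and comes to rest there is taken off and laid, not dropped, in the green tray. Do not shift the carved hen, the cork sanding block or the wooden offcut on the bench.

Things in the scene. Friction and masses are not known exactly. Their poses are not given: they have to be found in the camera images.
- spindle_b: turned wooden spindle, 140 mm long, 32 mm thick; two raised beads, 14 mm wide, 36 to 44 mm thick (what the gauge tests), centred 40 mm either side of its middle; about 0.1 kg. Origin at the middle of its axis, x along the axis. At the start it lies in the rack, x pointing up the slope, 38 degrees from level. Grip across its middle, 66 mm free between the beads
- spindle_c: turned wooden spindle, 140 mm long, 32 mm thick; two raised beads, 14 mm wide, 36 to 44 mm thick (what the gauge tests), centred 40 mm either side of its middle; about 0.1 kg. Origin at the middle of its axis, x along the axis. At the start it lies in the rack, x pointing up the slope, 38 degrees from level. Grip across its middle, 66 mm free between the beads
- spindle_a: third turned spindle, 140 mm long, beads 36 mm: already gauged, it lies across the rails against the red end stop from the start and stays there. Origin at the middle of its axis, x along the axis
- rack: fixed slanted rack, 245 mm wide; three places side by side along its y, 75 mm apart, the middle one empty, rising at 38 degrees towards its +x. A spindle's middle is 100 mm above the bench. V supports hold only its outer ends, a block stops its low end; the middle is open, the board 36 mm below the axis. Draw spindles out square to the slope. Origin on the bench under the middle of the middle place
- gauge: fixed, 340 x 200 mm: two flat rails sloping 12 degrees down towards its +x, 48 mm open gap between them, wooden cheeks 156 mm apart, 24 mm above the rails. Over each rail a steel gauge bar 40 mm above it (bar 14 mm high, 20 mm along the slope, 64 mm free between the two). A spindle lies across the rails on its beads and rolls down. Origin on the bench under its middle; y across the rails
- gauge_load (a point): loading mark (blue lines): point midway between the rails at the height of the rails' top face, 107 mm up the slope from the gauge bars; the spindle's middle goes above it, its axis along the gauge's y. Axes as gauge (level)
- gauge_bars (a point): point midway between the rails, at rail-top height, under the uphill edge of the gauge bars. Axes as gauge (level). A spindle too thick to pass stops with its axis about 8 mm uphill of this point (level x) and 24 mm above it, beads partly under the bars' edge: draw it about 25 mm up the slope before lifting it
- gauge_stop (a point): point midway between the rails, at rail-top height, at the uphill face of the red end stop, 155 mm down the slope from the bars' edge. Spindles that pass lie against the stop or against the one before. Axes as gauge (level)
- tray: fixed green open tray for rework, 142 by 190 mm outside (long side along its y), 30 mm high, walls and floor 6 mm. Origin at the centre of its underside
- carved_hen: bystander: small carved wooden hen, 115 mm high; origin at its underside
- sanding_block: bystander: cork sanding block 100 x 60 x 28 mm; origin at its underside
- offcut: bystander: wooden block 110 x 70 x 45 mm; origin at its underside
Not all that is in view belongs to the job. What is shaped like the spindle_c but purple or yellow is not meant.

How it is judged:
On the way:
1. the spindle that is too thick, let go on the rails, has been stopped by the gauge bars and rests there untouched (x of spindle_c in the frame of gauge_bars between -0.03 and 0 m and y of spindle_c in the frame of gauge_bars between -0.02 and 0.02 m and z of spindle_c in the frame of gauge_bars between 0.01 and 0.04 m and contact force between the fingers and spindle_c below 0.1 N and linear speed of spindle_c below 0.03 m/s), for 0.2 s.
At the end, for the whole second after the job is handed in: spindles a and b (they fit) rest on the rails, axis 5 to 85 mm uphill of the stop's face and within 20 mm of the middle across; spindle c (too thick) rests in the green tray, middle within 60 mm (tray x) and 85 mm (y) of its centre, 15 to 45 mm above its underside (x of spindle_a in the frame of gauge_stop between -0.085 and -0.005 m and y of spindle_a in the frame of gauge_stop between -0.02 and 0.02 m and z of spindle_a in the frame of gauge_stop between 0.01 and 0.045 m and linear speed of each of spindle_a, spindle_b, spindle_c below 0.03 m/s and x of spindle_b in the frame of gauge_stop between -0.085 and -0.005 m and y of spindle_b in the frame of gauge_stop between -0.02 and 0.02 m and z of spindle_b in the frame of gauge_stop between 0.01 and 0.045 m and x of spindle_c in the frame of tray between -0.06 and 0.06 m and y of spindle_c in the frame of tray between -0.085 and 0.085 m and z of spindle_c in the frame of tray between 0.015 and 0.045 m); the robot touches nothing.
It fails at once if a spindle is let go high above the rails (axis over 55 mm above the loading mark's height) or above the tray (over 80 mm above its underside) ((x of spindle_b in the frame of gauge_load between -0.06 and 0.1 m and y of spindle_b in the frame of gauge_load between -0.08 and 0.08 m and z of spindle_b in the frame of gauge_load above 0.055 m and contact force between the fingers and spindle_b below 0.05 N) or (x of spindle_c in the frame of gauge_load between -0.06 and 0.1 m and y of spindle_c in the frame of gauge_load between -0.08 and 0.08 m and z of spindle_c in the frame of gauge_load above 0.055 m and contact force between the fingers and spindle_c below 0.05 N) or (x of spindle_c in the frame of tray between -0.071 and 0.071 m and y of spindle_c in the frame of tray between -0.095 and 0.095 m and z of spindle_c in the frame of tray above 0.08 m and contact force between the fingers and spindle_c below 0.05 N)).
It fails at once if a spindle that fits is touched by the robot beyond the gauge bars: it must pass and run to the stop by itself ((x of spindle_a in the frame of gauge_bars between 0 and 0.2 m and y of spindle_a in the frame of gauge_bars between -0.1 and 0.1 m and contact force between the arm and spindle_a above 0.3 N) or (x of spindle_a in the frame of gauge_bars between 0 and 0.2 m and y of spindle_a in the frame of gauge_bars between -0.1 and 0.1 m and contact force between the fingers and spindle_a above 0.3 N) or (x of spindle_b in the frame of gauge_bars between 0 and 0.2 m and y of spindle_b in the frame of gauge_bars between -0.1 and 0.1 m and contact force between the arm and spindle_b above 0.3 N) or (x of spindle_b in the frame of gauge_bars between 0 and 0.2 m and y of spindle_b in the frame of gauge_bars between -0.1 and 0.1 m and contact force between the fingers and spindle_b above 0.3 N)).
It fails at once if the carved hen, the sanding block or the offcut is shifted by more than 30 mm (distance of any of carved_hen, sanding_block, offcut from where it was at the start of the episode above 0.03 m).
It also fails if it takes over 72 s, if anything falls off the work surface, if the arm or the gripper's body presses on something with over 40 N, if the wrist force passes 120 N, or if a joint passes its speed limit or range.

ROBOT

A 6-joint arm with a two-finger parallel gripper is mounted at the origin on the work surface. World frame = base frame: x ahead of the robot, y to its left, z up, the work surface at z = 0. Lengths are in m, angles in rad, forces in N, time in s.
With the tool pointing down it reaches from about 0.325 to 0.925 m from the base axis. Payload 3.1 kg.
Tool frame: the origin (TCP) lies where the fingers leave the gripper's body, on its centre line; the fingertips stand 73 mm ahead of it and the grasp point (between the pads) lies 54 mm ahead of it (r.tcp_to_tips is the distance from the TCP to the fingertips, in m); z points along the fingers, y is the direction in which the jaws open and shut (so a half turn about z gives the same grasp; the last joint's range is limited). The gripper opens to 85 mm and grips with 20 to 120 N. Pads are 22 mm wide; open, the fingers measure 114 mm over their backs; the gripper's body (76 mm by 85 mm) begins 54 mm behind the grasp point. The pads swing forward as they close: fully open they stand 13 mm farther back than shut.
Start: joints at [-1.252, 0.217, 1.613, -0, 1.311, -0.112], TCP at [0.261, -0.568, 0.304] pointing down, gripper open.
Joint ranges: [-2.75, 2.75], [-0.78, 2.1], [0.31, 2.55], [-1.13, 4.27], [0.13, 2.63], [-2.58, 2.58]. Speed limits (rad/s): [2.79, 2.79, 3.14, 3.14, 3.14, 3.14].

INTERFACE

Orientations are given as a 3x3 rotation matrix whose columns are the frame's x, y, z axes.
In Python, from plant import r gives the robot as it stands.
- The arm moves only by the shell command python3 -m handwheel 'ROWS' [FORCE]. ROWS is JSON, a list of rows, each an object with "jaw": the closure, from -1 (fully open) to 1 (shut); "slide": the shift along the world's x, y, z in cm, a list of three; "angular": the turn, a rotation vector about the world's x, y, z in degrees, a list of three. A call has 1 to 10 rows; each row shifts and turns the commanded pose from where the row before left it; what a row does not reach is not made up. A row lasts 1/8 s, in which the tool goes at most 62.5 mm and 10.7 degrees, less where a joint would pass 70% of its speed; a pose out of reach is approached as far as the arm can. A call is refused whole if a number of a shift passes 6.25 or a number of a turn 10.7, either way. A call with a gripper value outside its range is refused whole. The fingers move at their own pace and stop on an object; FORCE is the grip in N (left out, the last holds). Time passes only in rows, so rows that do not move let the fingers close. It gives the time, the measured TCP pose, the force and the opening at its end, in the units of the state.
- r.read_state(): the state, without advancing time (a new reading comes with each control period).
- r.get_image(name): name is "scene" or "side" or "wrist"; returns (picture, depth): 400x640x3 uint8, red, green, blue; 400x640 float32, m along the optical axis (not along the pixel's ray), 0 where there is no reading.
- r.calibration(name): a dict with "fx", "fy", "cx", "cy" (pixels), "distortion" ([k1, k2, p1, p2, k3] as OpenCV has them; the pictures are not rectified), "R" (3x3) and "t" (3): a world point X has camera coordinates R X + t; the wrist camera has in their place "tool_from_camera" (4x4, takes a point from camera to tool coordinates, whose origin is the TCP and whose axes are the flange's). Camera axes: x right, y down, z forward; pixel columns grow to the right and rows downward; lengths in m; the calibration is good to about 2 mm. A picture is of the moment at which its call begins: read the wrist's pose just before it. calibration takes no time and is no camera call.
- r.sign_off(): hands the job in, once; it reports no verdict.
The state is a dict: "clock": time; "q": joint angles; "qvel": joint speeds; "joint_efforts": joint torques, N m; "eef_pos": TCP position; "ee_rot": TCP orientation; "ft_force": force on the tool from outside, world axes, zero at the start; "ft_torque": the same for the moment, N m; "width": finger opening in m.
Only numpy, scipy, OpenCV 4.12 (cv2) and the standard library are available. Lean on these libraries where they do the work, as an engineer would, in place of code of your own. Each camera call takes 0.05 s, during which the arm holds its last target.

## Working session

There is one attempt and no reset: what is moved stays moved. The work goes in short steps, Python scripts to look and compute and a shell command to move; the robot and the scene stay as the last step left them, time stands still between calls to the robot, and variables do not carry over. Pictures are saved under pics/ and viewed, and the job is handed in when it is done.

```bash
ls; mkdir -p pics
python3 - <<'E'
from plant import r
import cv2,numpy as np
for n in ["scene","side"]:
    im,d=r.get_image(n); cv2.imwrite(f"pics/{n}0.png",im[:,:,::-1]); np.savez(f"pics/{n}0.npz",im=im,d=d)
    c=r.calibration(n); print(n,c)
s=r.read_state(); print(s)
print(r.tcp_to_tips)
im,d=r.get_image("wrist"); cv2.imwrite("pics/wrist0.png",im[:,:,::-1]);print(r.calibration("wrist"))
E
```

```text
pics
scene {'fx': 372.16705364016974, 'fy': 372.16705364016974, 'cx': 321.68255814254087, 'cy': 194.49721854359532, 'distortion': array([-0.04864458,  0.        ,  0.        ,  0.        ,  0.        ]), 'R': array([[-0.23656052,  0.97137048,  0.02187475],
       [ 0.54824867,  0.15203606, -0.82237973],
       [-0.80216115, -0.18254978, -0.56851831]]), 't': array([ 0.12623778, -0.20452242,  1.62825615])}
side {'fx': 429.52219503930843, 'fy': 429.52219503930843, 'cx': 318.55089351165793, 'cy': 202.56026818074432, 'distortion': array([-0.11691375,  0.        ,  0.        ,  0.        ,  0.        ]), 'R': array([[-0.86005113, -0.50996301,  0.01580447],
       [-0.38699614,  0.63185528, -0.67156004],
       [ 0.33248464, -0.58369224, -0.74078157]]), 't': array([0.41534182, 0.22848711, 1.22828978])}
{'clock': 0.1, 'q': array([-1.25220237e+00,  2.17715104e-01,  1.61482907e+00, -9.17137461e-06,
        1.31130521e+00, -1.12192505e-01]), 'qvel': array([-0.00144658, -0.00156133, -0.00280985,  0.00028851,  0.00097682,
        0.00063656]), 'joint_efforts': array([-7.85341899e-05, -3.98076761e
[... 337 characters left out ...]
force': array([ 0.2431747 ,  0.09659718, -0.7085979 ]), 'ft_torque': array([-0.02534964,  0.02222907,  0.01739037]), 'width': 0.0851983840826424}
0.0726
{'fx': 310.3124331968186, 'fy': 310.3124331968186, 'cx': 317.86832759628027, 'cy': 197.46643281467598, 'distortion': array([-0.0163714,  0.       ,  0.       ,  0.       ,  0.       ]), 'tool_from_camera': array([[ 1.84304113e-06, -9.65204785e-01, -2.61495170e-01,
         6.67831518e-02],
       [ 9.99999747e-01, -1.84209223e-04,  6.86982725e-04,
         1.02221265e-05],
       [-7.11248835e-04, -2.61495105e-01,  9.65204540e-01,
        -7.12126013e-02],
       [ 0.00000000e+00,  0.00000000e+00,  0.00000000e+00,
         1.00000000e+00]])}
```

View pics/scene0.png

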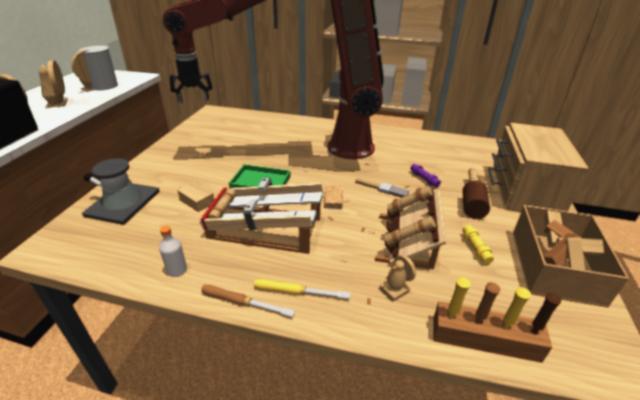

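View pics/side0.png

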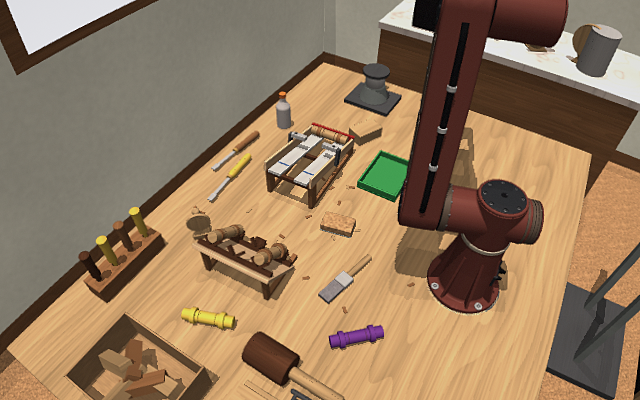

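View pics/wrist0.png

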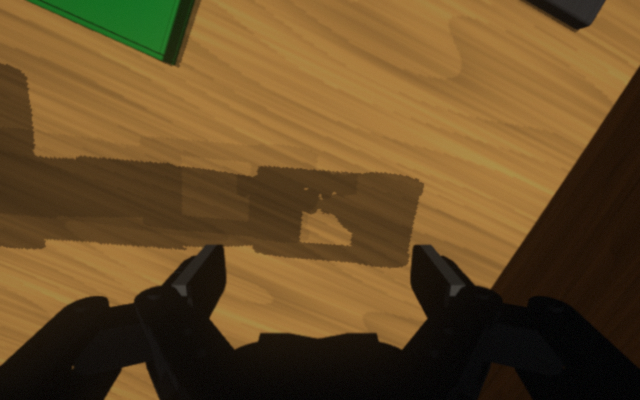

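```bash
cat > h.py <<'E'
import numpy as np,cv2
from plant import r
def cloud(n,im,d,pose=None):
    c=r.calibration(n);K=np.array([[c['fx'],0,c['cx']],[0,c['fy'],c['cy']],[0,0,1]])
    h,w=d.shape;u,v=np.meshgrid(np.arange(w),np.arange(h))
    p=cv2.undistortPoints(np.stack([u,v],-1).reshape(-1,1,2).astype(np.float64),K,np.array(c['distortion'])).reshape(h,w,2)
    P=np.dstack([p*d[...,None],d])
    if n=='wrist':
        T=c['tool_from_camera'];P=P@T[:3,:3].T+T[:3,3];P=P@pose['ee_rot'].T+pose['eef_pos']
    else: P=(P-c['t'])@c['R']
    P[d==0]=np.nan
    return P
def proj(n,X):
    c=r.calibration(n);K=np.array([[c['fx'],0,c['cx']],[0,c['fy'],c['cy']],[0,0,1]])
    return cv2.projectPoints(np.array(X,float).reshape(-1,3),cv2.Rodrigues(c['R'])[0],c['t'],K,np.array(c['distortion']))[0].reshape(-1,2)
E
python3 - <<'E'
from h import *
D={}
for n in ["scene","side"]:
    z=np.load(f"pics/{n}0.npz");P=cloud(n,z['im'],z['d']);np.save(f"pics/{n}P.npy",P)
    # top-down map x 0.2..1.0? y -0.7..0.5, 2mm
    X=P.reshape(-1,3);C=z['im'].reshape(-1,3);ok=np.isfinite(X[:,0])&(X[:,2]<0.3)&(X[:,2]>-0.02);X=X[ok];C=C[ok]
    i=((1.05-X[:,0])/0.002).astype(int);j=((0.6-X[:,1])/0.002).astype(int)
    m=(i>=0)&(i<500)&(j>=0)&(j<700);I=np.zeros((500,700,3),np.uint8)
    o=np.argsort(X[m,2]);I[i[m][o],j[m][o]]=C[m][o]
    I=cv2.dilate(I,np.ones((2,2)))
    for k in range(0,700,50): cv2.putText(I,f"{0.6-k*.002:.1f}",(k,10),0,.35,(255,255,255));I[:,k]=I[:,k]//2+60
    for k in range(0,500,50): cv2.putText(I,f"{1.05-k*.002:.2f}",(0,k),0,.35,(255,255,255));I[k]=I[k]//2+60
    cv2.imwrite(f"pics/top_{n}.png",I[:,:,::-1])
im=np.load("pics/side0.npz")['im'];cv2.imwrite("pics/side_crop.png",cv2.resize(im[100:310,170:430],None,fx=3,fy=2.8,interpolation=cv2.INTER_CUBIC)[:,:,::-1])
E
```

```text
(no output)
```

View pics/top_side.png

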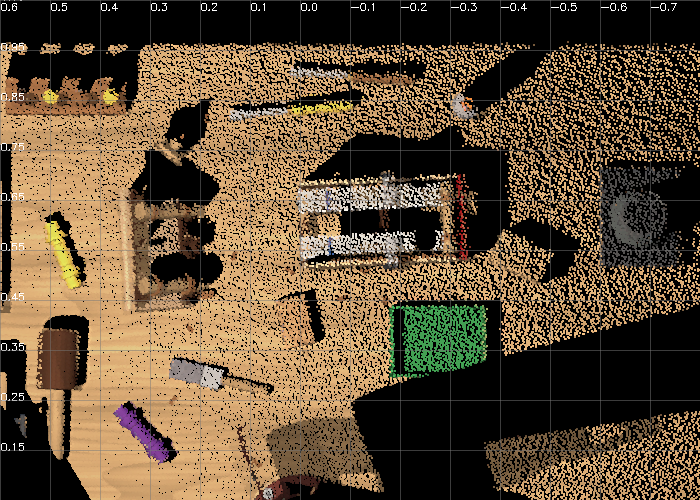

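View pics/top_scene.png

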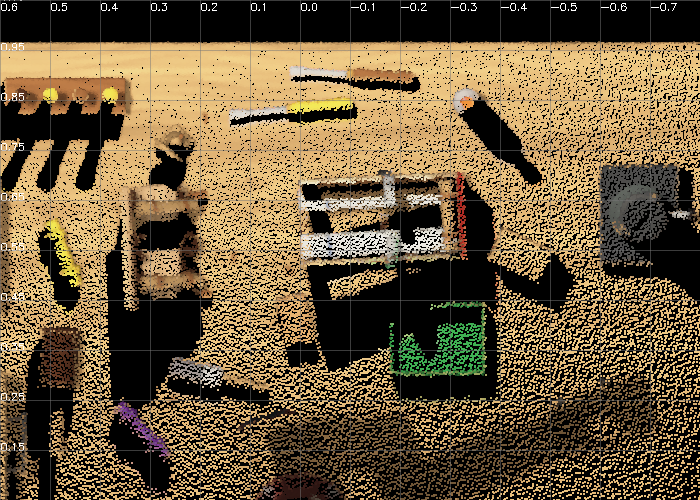

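View pics/side_crop.png

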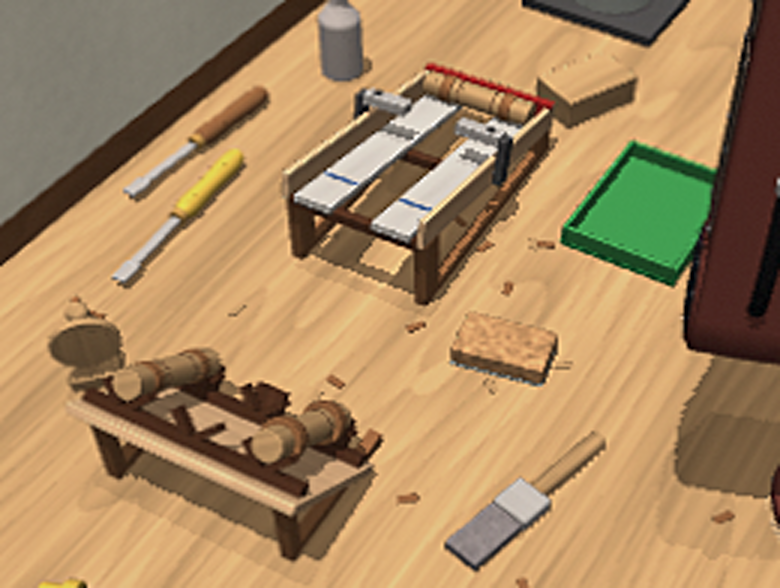

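Run:
```python
from h import *
for n in ["side","scene"]:
    im=np.load(f"pics/{n}0.npz")['im'].astype(int);P=np.load(f"pics/{n}P.npy")
    x,y,z=P[...,0],P[...,1],P[...,2]
    sat=im.max(2)-im.min(2)
    print(n,"bench z",np.nanmedian(z[(x>.4)&(x<.8)&(y>0.05)&(y<.15)]))
    m=(sat<35)&(im.max(2)>140)&(x>.5)&(x<.7)&(y>-.28)&(y<.03)&(z>.03)
    Q=P[m]
    for _ in range(5):
        A=np.c_[Q[:,0],Q[:,1],np.ones(len(Q))];c=np.linalg.lstsq(A,Q[:,2],rcond=None)[0]
        res=Q[:,2]-A@c;Q=Q[abs(res)<max(0.004,1.2*np.median(abs(res)))]
    print(len(Q),c,np.degrees(np.arctan(np.hypot(c[0],c[1]))),"dir downhill deg",np.degrees(np.arctan2(-c[1],-c[0])),"rms",res.std())
    print(Q.min(0),Q.max(0))
    # red stop
    m=(im[...,0]>120)&(im[...,1]<70)&(im[...,2]<70)&(x>.45)&(x<.75)&(y<-.2)&(y>-.4)
    R=P[m];print("red",len(R),R.mean(0),R.min(0),R.max(0)); 
    if len(R)>5:print("yaw red",np.degrees(np.arctan(np.polyfit(R[:,0],R[:,1],1)[0])))
    m=(im[...,2]>im[...,0]+50)&(x>.45)&(x<.75)&(y<.0)&(y>-.15)
    R=P[m];print("blue",len(R)); print(np.round(R,3)[::max(1,len(R)//12)])
    m=(im[...,1]>im[...,0]+40)&(im[...,1]>im[...,2]+30)&(x>.2)&(x<.5)&(y<-.1)&(y>-.45)
    G=P[m];print("green",len(G),np.percentile(G,[1,50,99],axis=0))
    T=G[G[:,2]>.026];print("rim",len(T)); 
    if len(T)>10:
        print(cv2.minAreaRect(T[:,:2].astype(np.float32)))
```

```text
side bench z 0.0002014757444129678
598 [-0.01287242  0.20114793  0.12305503] 11.395816638722838 dir downhill deg -86.33836039662955 rms 0.0015663024940062666
[ 0.53494221 -0.20377623  0.07434253] [0.67871854 0.00345754 0.11948791]
red 60 [ 0.60977616 -0.32231376  0.07803917] [ 0.53194338 -0.33819302  0.0716754 ] [ 0.69983314 -0.31343885  0.084133  ]
yaw red 3.7769792826699025
blue 25
[[ 0.666 -0.052  0.105]
 [ 0.663 -0.059  0.102]
 [ 0.657 -0.056  0.102]
 [ 0.652 -0.06   0.101]
 [ 0.644 -0.055  0.104]
 [ 0.635 -0.053  0.106]
 [ 0.578 -0.059  0.103]
 [ 0.574 -0.065  0.1  ]
 [ 0.567 -0.06   0.103]
 [ 0.558 -0.057  0.105]
 [ 0.552 -0.059  0.107]
 [ 0.547 -0.058  0.106]
 [ 0.544 -0.065  0.102]]
green 1468 [[ 0.29914585 -0.36889092  0.00095345]
 [ 0.37400349 -0.27242978  0.0074496 ]
 [ 0.43734564 -0.17853448  0.03301023]]
rim 190
((0.3690743148326874, -0.27444249391555786), (0.1419568657875061, 0.1930203139781952), 1.5910755395889282)
scene bench z 0.000648724854786922
700 [-5.73618604e-05  2.09464908e-01  1.16716701e-01] 11.830412840566082 dir downhill deg -89.98430957983598 rms 0.0012136482498279815
[ 0.52593081 -0.27878796  0.05978277] [0.67079147 0.00360249 0.11820625]
red 120 [ 0.62453059 -0.32420181  0.07323042] [ 0.53743157 -0.38670812  0.00281566] [ 0.70446766 -0.31303154  0.080924  ]
yaw red 10.12795953290617
blue 0
[]
green 849 [[ 0.3011354  -0.36713347  0.00400144]
 [ 0.33687914 -0.30013457  0.00871219]
 [ 0.44384611 -0.18027272  0.03275036]]
rim 113
((0.3728627562522888, -0.27239590883255005), (0.14253030717372894, 0.1898067742586136), 2.452631950378418)
```

Run:
```python
from h import *
for n in ["side","scene"]:
    P=np.load(f"pics/{n}P.npy").reshape(-1,3)
    for x0 in (.475,.55,.625):
        print(n,x0)
        m=(abs(P[:,0]-x0)<.012)
        for y0 in np.arange(.17,.36,.015):
            q=P[m&(abs(P[:,1]-y0)<.006)]
            if len(q): print("  %.3f n%d max %.3f med %.3f"%(y0,len(q),q[:,2].max(),np.median(q[:,2])))
```

```text
side 0.475
  0.170 n18 max 0.013 med 0.001
  0.185 n14 max 0.016 med 0.001
  0.200 n28 max 0.075 med 0.057
  0.215 n34 max 0.097 med 0.085
  0.230 n61 max 0.101 med 0.079
  0.245 n48 max 0.114 med 0.084
  0.260 n47 max 0.125 med 0.105
  0.275 n39 max 0.144 med 0.117
  0.290 n66 max 0.148 med 0.137
  0.305 n60 max 0.156 med 0.148
  0.320 n82 max 0.148 med 0.133
  0.335 n65 max 0.124 med 0.113
  0.350 n67 max 0.124 med 0.114
side 0.55
  0.170 n21 max 0.005 med 0.001
  0.185 n17 max 0.004 med -0.000
  0.200 n8 max 0.057 med 0.053
  0.215 n30 max 0.057 med 0.047
  0.230 n29 max 0.063 med 0.051
  0.245 n17 max 0.048 med 0.041
  0.260 n14 max 0.057 med 0.052
  0.275 n15 max 0.070 med 0.065
  0.290 n19 max 0.080 med 0.076
  0.305 n33 max 0.090 med -0.000
  0.320 n53 max 0.132 med 0.004
  0.335 n73 max 0.124 med 0.112
  0.350 n68 max 0.124 med 0.115
side 0.625
  0.170 n22 max 0.004 med 0.000
  0.185 n18 max 0.003 med -0.000
  0.200 n24 max 0.069 med -0.000
  0.215 n30 max 0.085 med 0.071
  0.230 n47 max 0.095 med 0.077
  0.245 n65 max 0.107 med 0.067
  0.260 n52 max 0.120 med 0.101
  0.275 n
[... 772 characters left out ...]
 med 0.051
  0.245 n28 max 0.048 med -0.350
  0.260 n28 max 0.058 med -0.744
  0.275 n27 max 0.069 med -0.747
  0.290 n28 max 0.082 med -0.746
  0.305 n27 max 0.132 med -0.744
  0.320 n49 max 0.140 med 0.124
  0.335 n30 max 0.128 med 0.115
  0.350 n34 max 0.125 med 0.120
scene 0.625
  0.170 n39 max 0.004 med 0.000
  0.185 n39 max 0.004 med 0.000
  0.200 n43 max 0.073 med 0.001
  0.215 n45 max 0.083 med 0.001
  0.230 n32 max 0.096 med -0.740
  0.245 n45 max 0.109 med 0.041
  0.260 n52 max 0.118 med 0.050
  0.275 n56 max 0.129 med 0.061
  0.290 n71 max 0.144 med 0.072
  0.305 n80 max 0.153 med 0.081
  0.320 n80 max 0.155 med 0.048
  0.335 n48 max 0.137 med 0.001
  0.350 n48 max 0.123 med 0.116
```

```bash
python3 -m handwheel '[{"jaw":-1,"slide":[4.5,4.5,1.5],"angular":[0,0,-5]},{"jaw":-1,"slide":[4.5,4.5,1.5],"angular":[0,0,-5]},{"jaw":-1,"slide":[4.5,4.5,1.5],"angular":[0,0,-5]},{"jaw":-1,"slide":[4,4.5,1.5],"angular":[0,0,-5]},{"jaw":-1,"slide":[4,4.5,1.5],"angular":[0,0,-5]},{"jaw":-1,"slide":[3,4.5,1.5]},{"jaw":-1,"slide":[0,4.5,0]},{"jaw":-1,"slide":[0,4.5,0]},{"jaw":-1}]'
python3 - <<'E'
from h import *
s=r.read_state();print(s['q'],s['eef_pos'],s['ee_rot'])
im,d=r.get_image("wrist"); cv2.imwrite("pics/wrist1.png",im[:,:,::-1]);np.savez("pics/wrist1.npz",im=im,d=d,P=cloud("wrist",im,d,s))
E
```

```text
[-1.25217079e+00  2.17571742e-01  1.61463507e+00  1.91313613e-05
  1.31133147e+00 -1.12170590e-01] [ 0.26087251 -0.56737791  0.30283748] [[ 9.08635707e-01  4.17589275e-01 -5.91929786e-04]
 [ 4.17589627e-01 -9.08633847e-01  1.85348969e-03]
 [ 2.36149976e-04 -1.93133065e-03 -9.99998107e-01]]invalid input at $[5]: expected keys jaw, slide, angular
```

View pics/wrist1.png

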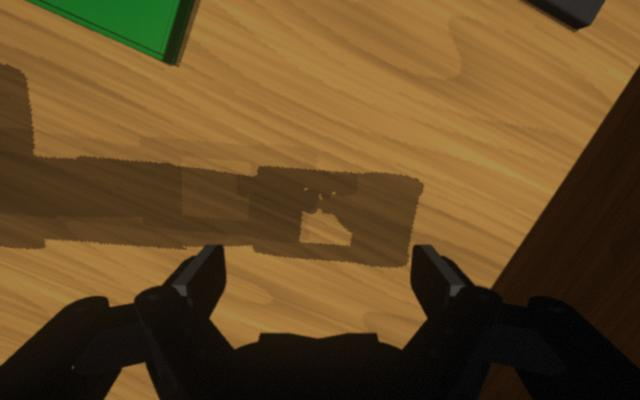

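```bash
python3 -m handwheel '[{"jaw":-1,"slide":[4.5,4.5,1.5],"angular":[0,0,-5]},{"jaw":-1,"slide":[4.5,4.5,1.5],"angular":[0,0,-5]},{"jaw":-1,"slide":[4.5,4.5,1.5],"angular":[0,0,-5]},{"jaw":-1,"slide":[4,4.5,1.5],"angular":[0,0,-5]},{"jaw":-1,"slide":[4,4.5,1.5],"angular":[0,0,-5]},{"jaw":-1,"slide":[4,4.5,1.5],"angular":[0,0,0]},{"jaw":-1,"slide":[4,4.5,1],"angular":[0,0,0]},{"jaw":-1,"slide":[2,4.5,0],"angular":[0,0,0]},{"jaw":-1,"slide":[0,0,0],"angular":[0,0,0]},{"jaw":-1,"slide":[0,0,0],"angular":[0,0,0]}]'
python3 - <<'E'
from h import *
s=r.read_state();print(s['q'],s['eef_pos'],s['ee_rot'])
im,d=r.get_image("wrist"); cv2.imwrite("pics/wrist1.png",im[:,:,::-1]);np.savez("pics/wrist1.npz",im=im,d=d,P=cloud("wrist",im,d,s))
E
```

```text
clock: 1.45
eef_pos: [0.5698, -0.214, 0.4015]
ee_rot: [[1.0, -0.005, -0.001], [-0.005, -1.0, -0.0], [-0.001, 0.0, -1.0]]
ft_force: [-0.1, 0.0, -0.3]
width: 0.0852
[-4.74221306e-01  1.21489158e-01  1.54096505e+00 -8.59659112e-04
  1.47987600e+00  1.10176506e+00] [ 0.56979978 -0.21401172  0.40146183] [[ 9.99986388e-01 -5.11142150e-03 -1.04706958e-03]
 [-5.11186868e-03 -9.99986844e-01 -4.24851254e-04]
 [-1.04488422e-03  4.30197953e-04 -9.99999362e-01]]
```

View pics/wrist1.png

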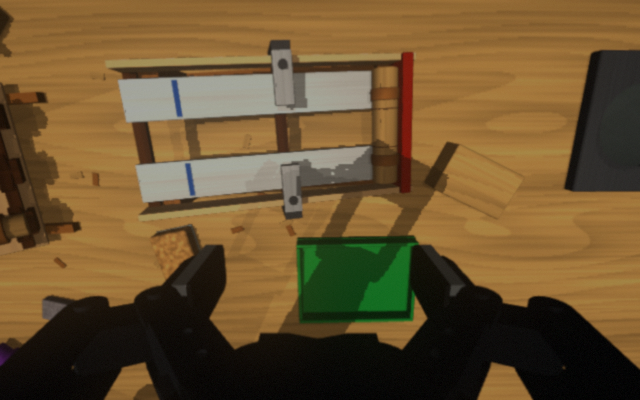

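Run:
```python
from h import *
z=np.load("pics/wrist1.npz");im=z['im'].astype(int);P=z['P'];x,y,zz=P[...,0],P[...,1],P[...,2]
print("bench",np.nanmedian(zz[330:360,460:560]), np.nanmedian(zz[10:30,450:560]))
rails=np.zeros(im.shape[:2],bool);rails[75:200,120:372]=1
sat=im.max(2)-im.min(2);m=rails&(sat<35)&(im.max(2)>130)
Q=P[m]
for _ in range(8):
    A=np.c_[Q[:,0],Q[:,1],np.ones(len(Q))];c=np.linalg.lstsq(A,Q[:,2],rcond=None)[0]
    res=Q[:,2]-A@c;Q=Q[abs(res)<max(0.003,1.5*np.median(abs(res)))]
print(len(Q),c,np.degrees(np.arctan(np.hypot(*c[:2]))),"downhill",np.degrees(np.arctan2(-c[1],-c[0])))
# rails minAreaRect of inliers
mm=m&(abs(zz-(c[0]*x+c[1]*y+c[2]))<.005)
R=P[mm];print("rect",cv2.minAreaRect(R[:,:2].astype(np.float32)))
for nm,sl in (("farx",(slice(75,125),slice(120,372))),("nearx",(slice(140,205),slice(130,372)))):
    k=np.zeros_like(mm);k[sl]=1;k&=mm;R=P[k];print(nm,cv2.minAreaRect(R[:,:2].astype(np.float32)),R[:,:2].mean(0))
b=(im[...,2]>im[...,0]+40)&rails
R=P[b];hi=R[:,0]>R[:,0].mean();print("blue",b.sum(),R[hi].mean(0),R[~hi].mean(0))
red=(im[...,0]>100)&(im[...,1]<60)&(im[...,2]<60);red[:, :380]=0;red[200:]=0
R=P[red];print("red",R.mean(0),np.percentile(R,[2,98],axis=0),cv2.minAreaRect(R[:,:2].astype(np.float32)))
g=(im[...,1]>im[...,0]+30)&(im[...,1]>im[...,2]+20)&(zz>.024);R=P[g];print("green rim",g.sum(),cv2.minAreaRect(R[:,:2].astype(np.float32)))
# bars
k=np.zeros_like(mm);k[40:110,268:300]=1;k[160:220,278:305]=1;k&=(zz>c[0]*x+c[1]*y+c[2]+.045)&(sat<40)
R=P[k]; print("bars",k.sum(),np.percentile(R,[2,98],axis=0)); print(np.percentile(zz[k]-(c[0]*x+c[1]*y+c[2])[k],[5,50,95,100]))
for lo,hi in ((40,120),(150,220)):
    k2=k.copy();k2[:lo]=0;k2[hi:]=0;print(P[k2].mean(0),cv2.minAreaRect(P[k2][:,:2].astype(np.float32)))
# spindle a
```

```text
bench 0.3988028524217831 0.0013970646536026199
 ** On entry to DLASCL parameter number  4 had an illegal value
 ** On entry to DLASCL parameter number  4 had an illegal valueTraceback (most recent call last):
  File "<stdin>", line 8, in <module>
    x, resids, rank, s = _umath_linalg.lstsq(a, b, rcond,
                         ~~~~~~~~~~~~~~~~~~~^^^^^^^^^^^^^
                                             signature=signature)
                                             ^^^^^^^^^^^^^^^^^^^^
    raise LinAlgError("SVD did not converge in Linear Least Squares")
numpy.linalg.LinAlgError: SVD did not converge in Linear Least Squares
```

```bash
cat > g.py <<'E'
from h import *
z=np.load("pics/wrist1.npz");im=z['im'].astype(int);P=z['P'];x,y,zz=P[...,0],P[...,1],P[...,2]
fin=np.isfinite(zz)
print("bench", np.nanmedian(zz[10:30,450:560]))
rails=np.zeros(im.shape[:2],bool);rails[75:200,120:372]=1
sat=im.max(2)-im.min(2);m=rails&(sat<35)&(im.max(2)>130)&fin
Q=P[m]
for _ in range(8):
    A=np.c_[Q[:,0],Q[:,1],np.ones(len(Q))];c=np.linalg.lstsq(A,Q[:,2],rcond=None)[0]
    res=Q[:,2]-A@c;Q=Q[abs(res)<max(0.003,1.5*np.median(abs(res)))]
print(len(Q),c,np.degrees(np.arctan(np.hypot(*c[:2]))),"downhill",np.degrees(np.arctan2(-c[1],-c[0])))
pl=c[0]*x+c[1]*y+c[2]
mm=m&(abs(zz-pl)<.005)
R=P[mm];print("rect",cv2.minAreaRect(R[:,:2].astype(np.float32)))
for nm,sl in (("farx",(slice(75,125),slice(120,372))),("nearx",(slice(140,205),slice(130,372)))):
    k=np.zeros_like(mm);k[sl]=1;k&=mm;R=P[k];print(nm,cv2.minAreaRect(R[:,:2].astype(np.float32)),R[:,:2].mean(0))
b=(im[...,2]>im[...,0]+40)&rails&fin
R=P[b];hi=R[:,0]>R[:,0].mean();print("blue",b.sum(),R[hi].mean(0),R[~hi].mean(0))
red=(im[...,0]>100)&(im[...,1]<60)&(im[...,2]<60)&fin;red[:, :380]=0;red[200:]=0
R=P[red];print("red",R.mean(0),np.percentile(R,[2,98],axis=0),cv2.minAreaRect(R[:,:2].astype(np.float32)))
g=(im[...,1]>im[...,0]+30)&(im[...,1]>im[...,2]+20)&(zz>.024);R=P[g];print("green rim",g.sum(),cv2.minAreaRect(R[:,:2].astype(np.float32)))
k=np.zeros_like(mm);k[40:110,268:300]=1;k[160:220,278:305]=1;k&=(zz>pl+.04)&(sat<40)
for lo,hi in ((40,120),(150,220)):
    k2=k.copy();k2[:lo]=0;k2[hi:]=0;print("bar",P[k2].mean(0),cv2.minAreaRect(P[k2][:,:2].astype(np.float32)),np.median((zz-pl)[k2]))
E
python3 g.py
```

```text
bench 0.0013970646536026199
10068 [-0.00903248  0.20900695  0.12168662] 11.815983070768578 downhill -87.52543633821409
rect ((0.6115319728851318, -0.14159350097179413), (0.13934625685214996, 0.28452083468437195), 2.712811231613159)
farx ((0.6585468053817749, -0.1395544707775116), (0.04532131925225258, 0.2842099368572235), 2.8270933628082275) [ 0.65719387 -0.12255721]
nearx ((0.5646088123321533, -0.14192689955234528), (0.04540783539414406, 0.2807643711566925), 2.808837890625) [ 0.56599111 -0.10935458]
blue 301 [ 0.65463833 -0.05405595  0.10486641] [ 0.56073147 -0.05879733  0.10500722]
red [ 0.64695708 -0.32333139  0.07792144] [[ 0.58591765 -0.33115285  0.07564254]
 [ 0.70381832 -0.31572711  0.08004442]] ((0.6431071758270264, -0.3184884488582611), (0.12581846117973328, 0.023601295426487923), 2.6600661277770996)
green rim 966 ((0.4410979449748993, -0.2732008695602417), (0.2785412669181824, 0.18727490305900574), 1.2787609100341797)
bar [ 0.67704415 -0.17763238  0.13229742] ((0.6771268248558044, -0.17663773894309998), (0.06318656355142593, 0.022141754627227783), 3.0810539722442627) 0.05443372054095341
bar [ 0.5525363  -0.1837281   0.13232344] ((0.5501809120178223, -0.18307460844516754), (0.0632905513048172, 0.022101078182458878), 2.8910160064697266) 0.054592438755259695
```

```bash
python3 -m handwheel '[{"jaw":-1,"slide":[0,3.7,0],"angular":[0,0,10]},{"jaw":-1,"slide":[0,3.7,0],"angular":[0,0,10]},{"jaw":-1,"slide":[0,3.7,0],"angular":[0,0,10]},{"jaw":-1,"slide":[0,3.7,0],"angular":[0,0,10]},{"jaw":-1,"slide":[0,3.7,0],"angular":[0,0,10]},{"jaw":-1,"slide":[0,3.7,0],"angular":[0,0,10]},{"jaw":-1,"slide":[0,3.7,0],"angular":[0,0,10]},{"jaw":-1,"slide":[0,3.7,0],"angular":[0,0,10]},{"jaw":-1,"slide":[0,3.7,0],"angular":[0,0,10]}]'
python3 -m handwheel '[{"jaw":-1,"slide":[0,0,0],"angular":[9.5,0,0]},{"jaw":-1,"slide":[0,0,-3],"angular":[9.5,0,0]},{"jaw":-1,"slide":[-1,0,-3],"angular":[9.5,0,0]},{"jaw":-1,"slide":[-1,0,-3],"angular":[9.5,0,0]},{"jaw":-1,"slide":[0,0,0],"angular":[0,0,0]},{"jaw":-1,"slide":[0,0,0],"angular":[0,0,0]}]'
python3 - <<'E'
from h import *
s=r.read_state();print(s['q'],s['eef_pos'],s['ee_rot'])
im,d=r.get_image("wrist"); cv2.imwrite("pics/wrist2.png",im[:,:,::-1]);np.savez("pics/wrist2.npz",im=im,d=d,P=cloud("wrist",im,d,s))
E
```

```text
clock: 2.62
eef_pos: [0.5702, 0.1183, 0.4018]
ee_rot: [[0.003, 1.0, -0.0], [1.0, -0.003, -0.0], [-0.0, -0.0, -1.0]]
ft_force: [-0.0, 0.3, -0.0]
width: 0.0857
clock: 3.38
eef_pos: [0.5512, 0.1182, 0.3135]
ee_rot: [[0.006, 1.0, 0.003], [0.789, -0.006, 0.614], [0.614, -0.001, -0.789]]
ft_force: [-0.6, -0.7, -0.2]
width: 0.0856
[-0.17130973  0.09798164  1.82543407  0.66286043  1.39287153 -0.3453763 ] [0.55124872 0.11820963 0.31348092] [[ 0.00557074  0.99998024  0.00291164]
 [ 0.78916305 -0.00618454  0.61415261]
 [ 0.61415849 -0.00112353 -0.78918191]]
```

View pics/wrist2.png

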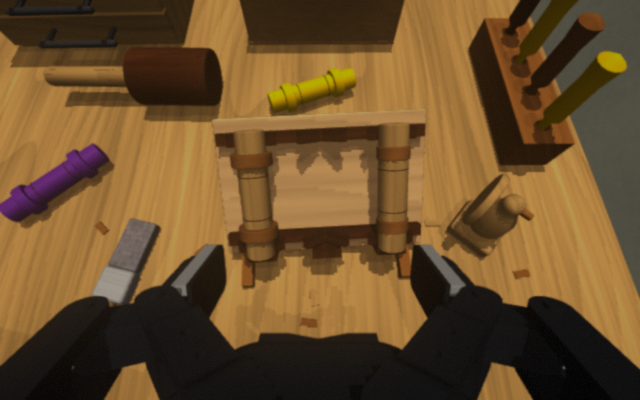

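```bash
cat > f.py <<'E'
from h import *
from scipy.optimize import least_squares
z=np.load("pics/wrist2.npz");im=z['im'].astype(int);P=z['P']
S=np.sin(np.radians(38));C=np.cos(np.radians(38))
def model(p,Q):
    c=np.array([p[0],p[1],p[2]]);yaw=p[3];a=np.array([-C*np.sin(yaw),C*np.cos(yaw),S])  # axis, yaw about z from +y
    v=Q-c;s=v@a;rad=np.linalg.norm(v-np.outer(s,a),axis=1);return s,rad
out={}
for nm,(u0,u1) in dict(near=(232,278),far=(376,412)).items():
    Q=P[128:258,u0:u1].reshape(-1,3);Q=Q[np.isfinite(Q[:,0])]
    # keep above board: distance to nominal axis
    p=np.array([.475 if nm=='near' else .625,.27,.1,0.])
    for th in (.03,.012,.006,.004):
        s,rad=model(p,Q);
        tgt=np.where(abs(abs(s)-.04)<.008,.02,.016)
        k=(abs(rad-tgt)<th)&(abs(s)<.069)&((abs(abs(s)-.04)>.01)|(0))
        f=lambda p:model(p,Q[k])[1]-.016
        # axial centre from beads later; pin axial
        a=np.array([0,C,S]);p0=p.copy()
        p=least_squares(lambda q:np.r_[f(q),((q[:3]-p0[:3])@a)*3],p,loss='soft_l1',f_scale=.001).x
    s,rad=model(p,Q);k=(rad<.03)
    # bead edges histogram
    h=[(round(b*1000),round(np.percentile(rad[k&(abs(s-b)<.0015)],60)*1000,1)) for b in np.arange(-.075,.076,.003) if (k&(abs(s-b)<.0015)).sum()>5]
    print(nm,p,np.degrees(p[3]),k.sum());print(h)
E
python3 f.py
python3 - <<'E'
import numpy as np
P=np.load("pics/wrist2.npz")['P']
H=P[170:260,440:540].reshape(-1,3);H=H[np.isfinite(H[:,0])&(H[:,2]>.02)];print("hen",np.percentile(H,[1,50,99],axis=0))
E
```

```text
near [4.49187053e-01 2.96566441e-01 6.59965060e-02 3.90715677e-04] 0.022386359255332014 751
[(-75, np.float64(27.6)), (-72, np.float64(27.7)), (-69, np.float64(27.6)), (-66, np.float64(28.2)), (-63, np.float64(25.6)), (-60, np.float64(15.9)), (-57, np.float64(15.6)), (-54, np.float64(16.2)), (-51, np.float64(16.7)), (-48, np.float64(16.7)), (-45, np.float64(16.5)), (-42, np.float64(16.7)), (-39, np.float64(16.7)), (-36, np.float64(16.2)), (-33, np.float64(16.6)), (-30, np.float64(16.6)), (-27, np.float64(16.6)), (-24, np.float64(16.6)), (-21, np.float64(16.7)), (-18, np.float64(17.1)), (-15, np.float64(16.6)), (-12, np.float64(16.4)), (-9, np.float64(16.6)), (-6, np.float64(16.5)), (-3, np.float64(16.0)), (0, np.float64(16.0)), (3, np.float64(17.0)), (6, np.float64(16.7)), (9, np.float64(16.2)), (12, np.float64(17.1)), (15, np.float64(16.7)), (36, np.float64(16.3)), (39, np.float64(17.0)), (60, np.float64(20.6)), (63, np.float64(22.0))]
far [ 6.28243988e-01  2.66845160e-01  1.04038011e-01 -1.02975914e-04] -0.005900085284542481 3974
[(-75, np.float64(9.2)), (-72, np.float64(10.4)), (-
[... 506 characters left out ...]
float64(14.0)), (-6, np.float64(15.0)), (-3, np.float64(13.7)), (0, np.float64(14.7)), (3, np.float64(14.2)), (6, np.float64(14.7)), (9, np.float64(14.3)), (12, np.float64(14.4)), (15, np.float64(13.7)), (18, np.float64(14.0)), (21, np.float64(14.2)), (24, np.float64(14.5)), (27, np.float64(13.9)), (30, np.float64(14.0)), (33, np.float64(15.7)), (36, np.float64(15.7)), (39, np.float64(15.9)), (42, np.float64(15.6)), (45, np.float64(14.9)), (48, np.float64(13.8)), (51, np.float64(13.7)), (54, np.float64(14.5)), (57, np.float64(14.2)), (60, np.float64(14.2)), (63, np.float64(14.1))]
hen [[0.72229086 0.21255427 0.02021047]
 [0.75371452 0.24273606 0.07946291]
 [0.78101915 0.28571059 0.11091656]]
```

```bash
cat > f.py <<'E'
from h import *
from scipy.optimize import least_squares
z=np.load("pics/wrist2.npz");im=z['im'].astype(int);P=z['P']
S=np.sin(np.radians(38));C=np.cos(np.radians(38))
Rr=np.array([[1,0,0],[0,C,S],[0,-S,C]])  # rows: e_x, e_slope, e_normal
O=np.array([.55,.27,.1])
L=(P-O)@Rr.T
for nm,x0 in dict(near=-.075,far=.075).items():
    q=L[110:275,225:430].reshape(-1,3);q=q[np.isfinite(q[:,0])]
    q=q[(abs(q[:,0]-x0)<.032)&(q[:,2]>-.012)&(q[:,2]<.04)&(abs(q[:,1])<.1)]
    # axis x = a+b*s, n = c+d*s
    p=np.array([x0,0,0,0.])
    b0=None
    for it in range(4):
        ds=p[4] if len(p)>4 else 0
        body=(abs(q[:,1])<.028)
        rad=lambda p:np.hypot(q[:,0]-p[0]-p[1]*q[:,1],q[:,2]-p[2]-p[3]*q[:,1])
        k=body&(abs(rad(p)-.016)<(.015,.008,.005,.004)[it])
        p=least_squares(lambda p:np.r_[(rad(p)-.016)[k],.05*p[1],.05*p[3]],p,loss='soft_l1',f_scale=.001).x
    rr=rad(p)
    print(nm,p,k.sum(),"x span",q[:,0].min(),q[:,0].max())
    print([(round(b*1000),round(float(np.percentile(rr[abs(q[:,1]-b)<.002],70)*1000),1),int((abs(q[:,1]-b)<.002).sum())) for b in np.arange(-.084,.085,.004) if (abs(q[:,1]-b)<.002).sum()>5])
    for sc in (p[0],):
        print("axis pt at s=0 world",O+Rr.T@np.array([p[0],0,p[2]]))
E
python3 f.py
```

```text
near [-0.06639677 -0.04271825  0.0070841  -0.00036442] 1477 x span -0.09460053656487077 -0.04300150456521856
[(-84, 14.3, 63), (-80, 16.9, 22), (-76, 16.6, 87), (-72, 17.2, 129), (-68, 16.8, 137), (-64, 16.8, 132), (-60, 16.5, 118), (-56, 16.8, 34), (-52, 22.2, 126), (-48, 22.4, 127), (-44, 22.2, 144), (-40, 20.6, 240), (-36, 16.3, 106), (-32, 16.4, 101), (-28, 16.3, 108), (-24, 16.3, 106), (-20, 16.1, 107), (-16, 16.2, 105), (-12, 16.2, 113), (-8, 16.2, 110), (-4, 16.2, 113), (0, 16.4, 113), (4, 16.2, 115), (8, 16.1, 113), (12, 16.3, 112), (16, 16.4, 120), (20, 16.1, 118), (24, 16.4, 90), (28, 22.1, 157), (32, 22.3, 165), (36, 22.3, 168), (40, 20.6, 186), (44, 16.6, 137), (48, 17.8, 193), (52, 18.2, 195), (56, 18.3, 196), (60, 16.6, 168), (64, 15.2, 33)]
axis pt at s=0 world [0.48360323 0.26563859 0.10558234]
far [ 0.08390773 -0.03964067  0.00238353 -0.00045216] 1531 x span 0.054808331088696316 0.10697842646437772
[(-80, 13.8, 47), (-76, 16.2, 45), (-72, 16.8, 39), (-68, 16.5, 118), (-64, 17.0, 136), (-60, 17.5, 136), (-56, 19.1, 159), (-52, 16.2, 97), (-48, 17.6, 79), (-44, 18.3, 108), (-40, 18.2, 110), (-36, 17.9, 137), (-32, 16.2, 107), (-28, 16.4, 98), (-24, 16.2, 106), (-20, 16.2, 102), (-16, 16.2, 104), (-12, 16.2, 107), (-8, 16.2, 104), (-4, 16.3, 111), (0, 16.3, 112), (4, 16.2, 106), (8, 16.3, 109), (12, 16.4, 113), (16, 16.3, 114), (20, 16.4, 115), (24, 16.2, 121), (28, 16.2, 112), (32, 17.7, 111), (36, 18.3, 132), (40, 18.2, 136), (44, 18.0, 146), (48, 16.3, 119), (52, 17.1, 176), (56, 18.4, 191), (60, 17.7, 201), (64, 17.5, 187), (68, 15.8, 105)]
axis pt at s=0 world [0.63390773 0.26853255 0.10187825]
```

```bash
python3 -m handwheel '[{"jaw":-1,"slide":[2.9,1.75,-2.95],"angular":[0,0,1.1]},{"jaw":-0.8,"slide":[2.9,1.75,-2.95],"angular":[0,0,1]},{"jaw":-0.8,"slide":[2.9,1.75,-2.95],"angular":[0,0,1]},{"jaw":-0.8,"slide":[0,0,0],"angular":[0,0,0]},{"jaw":-0.8,"slide":[0,0,0],"angular":[0,0,0]},{"jaw":-0.8,"slide":[0,0,0],"angular":[0,0,0]}]' 30
python3 - <<'E'
from h import *
s=r.read_state();p=s['eef_pos'];R=s['ee_rot'];print(s['q'],p,R)
t=np.array([.634,.2673,.101]);d=R.T@(t-p);print("target in tool",d, "move cm for grasp", (t-.057*R[:,2]-p)*100)
im,d=r.get_image("wrist"); cv2.imwrite("pics/wrist3.png",im[:,:,::-1])
E
```

```text
clock: 4.18
eef_pos: [0.6377, 0.1715, 0.2262]
ee_rot: [[-0.04, 0.999, -0.03], [0.787, 0.05, 0.614], [0.615, 0.001, -0.788]]
ft_force: [-0.9, 0.5, -0.2]
width: 0.0765
[-0.06368671  0.38673302  1.65181825  0.69390811  1.27253002 -0.38334253] [0.63773489 0.17152245 0.22624649] [[-3.97406784e-02  9.98760459e-01 -2.99703813e-02]
 [ 7.87375182e-01  4.97681716e-02  6.14461921e-01]
 [ 6.15191841e-01  8.21199106e-04 -7.88377019e-01]]
target in tool [-0.00148932  0.00093356  0.15770505] move cm for grasp [-0.20265763  6.07532219 -8.03089969]
```

View pics/wrist3.png

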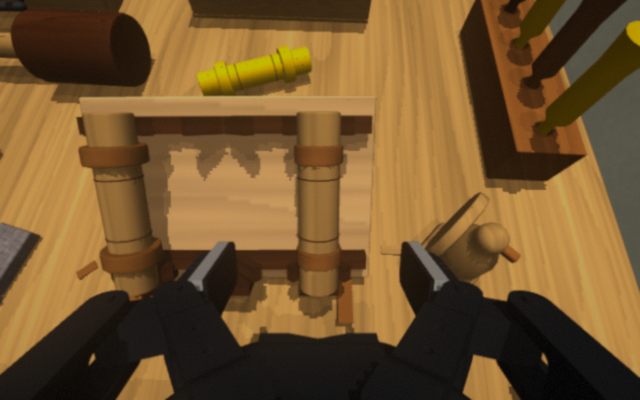

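```bash
python3 -m handwheel '[{"jaw":-0.8,"slide":[-0.07,2.0,-2.65],"angular":[0,0,0]},{"jaw":-0.8,"slide":[-0.07,2.0,-2.65],"angular":[0,0,0]},{"jaw":-0.8,"slide":[-0.06,2.05,-2.7],"angular":[0,0,0]},{"jaw":-0.8,"slide":[0,0,0],"angular":[0,0,0]},{"jaw":1,"slide":[0,0,0],"angular":[0,0,0]},{"jaw":1,"slide":[0,0,0],"angular":[0,0,0]},{"jaw":1,"slide":[0,0,0],"angular":[0,0,0]},{"jaw":1,"slide":[0,0,0],"angular":[0,0,0]},{"jaw":1,"slide":[0,0,0],"angular":[0,0,0]}]' 40
python3 - <<'E'
from h import *
s=r.read_state();print(s['width'],s['ft_force'],s['eef_pos'])
im,d=r.get_image("wrist"); cv2.imwrite("pics/wrist4.png",im[:,:,::-1])
E
```

```text
clock: 5.35
eef_pos: [0.6354, 0.2312, 0.1455]
ee_rot: [[-0.038, 0.999, -0.033], [0.787, 0.051, 0.615], [0.616, -0.003, -0.788]]
ft_force: [-3.2, -4.3, 4.8]
width: 0.0306
0.030584422953928336 [-3.20946142 -4.2602014   4.77239837] [0.63544821 0.23120355 0.14553802]
```

View pics/wrist4.png

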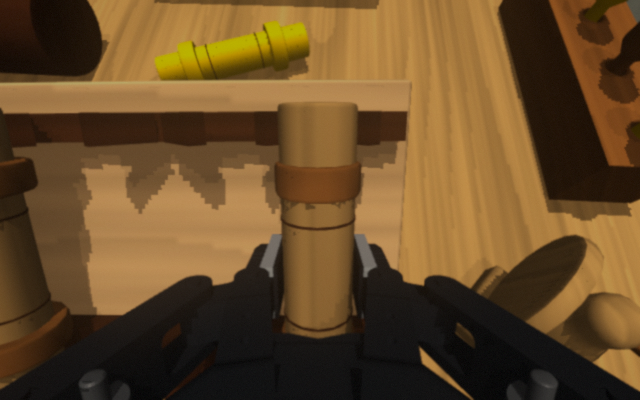

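```bash
python3 -m handwheel '[{"jaw":1,"slide":[0.1,-2.05,2.65],"angular":[0,0,0]},{"jaw":1,"slide":[0.1,-2.05,2.65],"angular":[0,0,0]},{"jaw":1,"slide":[0.1,-2.05,2.65],"angular":[0,0,0]},{"jaw":1,"slide":[0,-1,2],"angular":[-9.5,-0.45,0]},{"jaw":1,"slide":[0,-1,2],"angular":[-9.5,-0.45,0]},{"jaw":1,"slide":[0,-1,2],"angular":[-9.5,-0.45,0]},{"jaw":1,"slide":[0,-1,2],"angular":[-9.5,-0.45,0]},{"jaw":1,"slide":[-0.3,-2,0],"angular":[0,0,-10]},{"jaw":1,"slide":[-0.3,-2,0],"angular":[0,0,-10]},{"jaw":1,"slide":[-0.3,-2,0],"angular":[0,0,-10]}]'
python3 -m handwheel '[{"jaw":1,"slide":[-0.3,-2,0],"angular":[0,0,-10]},{"jaw":1,"slide":[-0.3,-2,0],"angular":[0,0,-10]},{"jaw":1,"slide":[-0.3,-2,0],"angular":[0,0,-10]},{"jaw":1,"slide":[-0.3,-2,0],"angular":[0,0,-10]},{"jaw":1,"slide":[-0.3,-2,0],"angular":[0,0,-10]},{"jaw":1,"slide":[-0.3,-2,0],"angular":[0,0,-10]},{"jaw":1,"slide":[0,0,0],"angular":[0,0,0]},{"jaw":1,"slide":[0,0,0],"angular":[0,0,0]},{"jaw":1,"slide":[0,0,0],"angular":[0,0,0]}]'
python3 - <<'E'
from h import *
from scipy.spatial.transform import Rotation as Ro
s=r.read_state();p=s['eef_pos'];R=s['ee_rot'];print(s['q'],p,s['width'])
x=np.array([np.cos(np.radians(2.8)),np.sin(np.radians(2.8)),0]);zt=np.array([0,0,-1.]);Rt=np.c_[x,np.cross(zt,x),zt]
print("rot deg",np.degrees(Ro.from_matrix(Rt@R.T).as_rotvec()),"move cm",(np.array([.6092,-.0563,.240])-p)*100)
im,d=r.get_image("wrist"); cv2.imwrite("pics/wrist5.png",im[:,:,::-1]);np.savez("pics/wrist5.npz",P=cloud("wrist",im,d,s),im=im)
im,d=r.get_image("side"); cv2.imwrite("pics/side5.png",im[50:350,150:550,::-1])
E
```

```text
clock: 6.65
eef_pos: [0.6288, 0.0698, 0.3034]
ee_rot: [[0.464, 0.886, -0.004], [0.886, -0.464, 0.001], [-0.0, -0.004, -1.0]]
ft_force: [-0.3, -0.4, -1.5]
width: 0.0308
clock: 7.78
eef_pos: [0.6111, -0.0486, 0.303]
ee_rot: [[0.999, 0.049, -0.001], [0.049, -0.999, 0.005], [-0.001, -0.005, -1.0]]
ft_force: [-0.0, -0.6, -1.1]
width: 0.031
[-0.195404    0.19318546  1.64307419  0.00440794  1.30707791  1.32501674] [ 0.61110431 -0.04859163  0.3029823 ] 0.030989602272866908
rot deg [-0.25857797 -0.05054799 -0.02026158] move cm [-0.19043095 -0.77083662 -6.29823037]
```

View pics/wrist5.png

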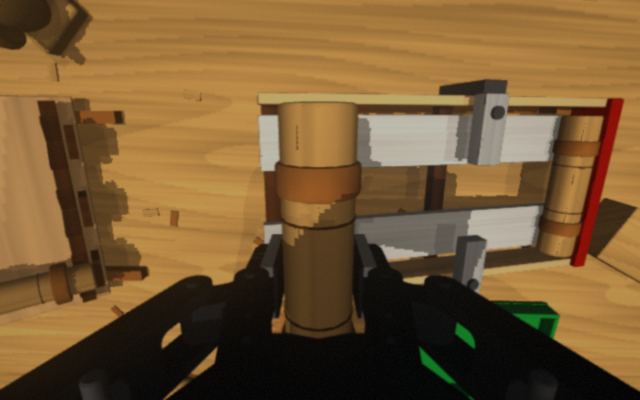

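View pics/side5.png

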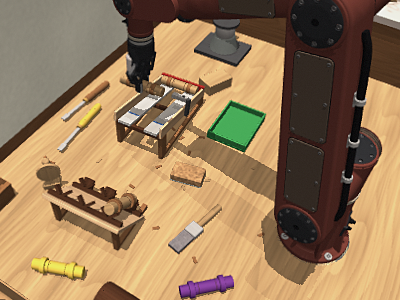

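```bash
cat > held.py <<'E'
from h import *
import sys
from scipy.optimize import least_squares
def held(P,s,u0=270,u1=370,v0=95,v1=330):
    L=((P-s['eef_pos'])@s['ee_rot'])[v0:v1,u0:u1].reshape(-1,3)
    L=L[np.isfinite(L[:,0])&(abs(L[:,1])<.03)&(L[:,2]>.03)&(L[:,2]<.075)]
    L0=L
    p=np.array([0,0,.057,0])
    for th in (.01,.006,.003):
        k=L[:,0]>-1
        rad=lambda p,L:np.hypot(L[:,1]-p[0]-p[1]*L[:,0],L[:,2]-p[2]-p[3]*L[:,0])
        k=(abs(rad(p,L)-.016)<th)&(L[:,0]<.028)&(L[:,0]>.012)|(abs(rad(p,L)-.016)<th)&(L[:,0]>.052)
        p=least_squares(lambda p:(rad(p,L)-.016)[k],p,loss='soft_l1',f_scale=.001).x
    rr=rad(p,L)
    print("y0,dy,z0,dz",p,k.sum())
    print([(round(b*1000),round(float(np.percentile(rr[abs(L[:,0]-b)<.001],60)*1000),1)) for b in np.arange(.01,.08,.002) if (abs(L[:,0]-b)<.001).sum()>5])
E
python3 - <<'E'
from held import *
z=np.load("pics/wrist5.npz");held(z['P'],r.read_state())
E
```

```text
y0,dy,z0,dz [-0.00035591 -0.00215011  0.05724927  0.00217922] 6918
[(10, 16.4), (12, 20.9), (14, 16.0), (16, 16.0), (18, 16.0), (20, 16.1), (22, 16.1), (24, 16.4), (26, 16.0), (28, 16.1), (30, 16.1), (32, 16.0), (34, 16.9), (36, 18.0), (38, 18.1), (40, 18.1), (42, 18.1), (44, 18.1), (46, 18.0), (48, 16.9), (50, 16.1), (52, 16.1), (54, 16.1), (56, 16.2), (58, 16.1), (60, 16.1), (62, 16.1), (64, 16.1), (66, 16.1), (68, 16.1), (70, 15.9), (72, 14.3)]
```

```bash
python3 -m handwheel '[{"jaw":1,"slide":[-0.22,-0.4,-3],"angular":[-0.25,0,0]},{"jaw":1,"slide":[-0.22,-0.4,-3],"angular":[0,0,0]},{"jaw":1,"slide":[0,0,-3],"angular":[0,0,0]},{"jaw":1,"slide":[0,0,-2],"angular":[0,0,0]},{"jaw":1,"slide":[0,0,-0.9],"angular":[0,0,0]},{"jaw":1,"slide":[0,0,0],"angular":[0,0,0]},{"jaw":1,"slide":[0,0,0],"angular":[0,0,0]},{"jaw":1,"slide":[0,0,0],"angular":[0,0,0]}]'
python3 - <<'E'
from h import *
s=r.read_state();print(s['eef_pos'],s['ft_force'])
im,d=r.get_image("wrist"); cv2.imwrite("pics/wrist6.png",im[:,:,::-1])
E
```

```text
clock: 8.88
eef_pos: [0.6075, -0.0575, 0.1854]
ee_rot: [[0.999, 0.047, 0.002], [0.047, -0.999, -0.001], [0.002, 0.001, -1.0]]
ft_force: [-0.1, 0.5, -1.4]
width: 0.0308
[ 0.60754307 -0.05750587  0.18537417] [-0.09928567  0.51471928 -1.41442961]
```

View pics/wrist6.png

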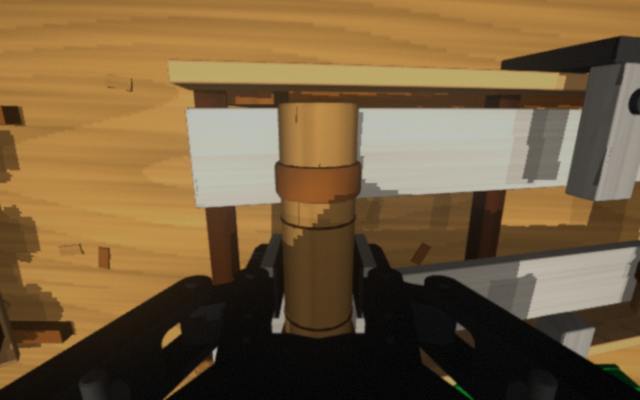

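```bash
python3 -m handwheel '[{"jaw":1,"slide":[0,0,-0.35],"angular":[0,0,0]},{"jaw":1,"slide":[0,0,0],"angular":[0,0,0]},{"jaw":1,"slide":[0,0,0],"angular":[0,0,0]},{"jaw":-1,"slide":[0,0,0],"angular":[0,0,0]},{"jaw":-1,"slide":[0,0,0],"angular":[0,0,0]},{"jaw":-1,"slide":[0,0,0],"angular":[0,0,0]},{"jaw":-1,"slide":[0,0,4],"angular":[0,0,0]},{"jaw":-1,"slide":[0,0,5],"angular":[0,0,0]},{"jaw":-1,"slide":[0,0,3],"angular":[0,0,0]},{"jaw":-1,"slide":[0,0,0],"angular":[0,0,0]}]'
python3 -m handwheel '[{"jaw":-1,"slide":[-2,0,2],"angular":[0,0,0]},{"jaw":-1,"slide":[-2,0,2],"angular":[0,0,0]},{"jaw":-1,"slide":[0,0,0],"angular":[0,0,0]},{"jaw":-1,"slide":[0,0,0],"angular":[0,0,0]},{"jaw":-1,"slide":[0,0,0],"angular":[0,0,0]},{"jaw":-1,"slide":[0,0,0],"angular":[0,0,0]}]'
python3 - <<'E'
from h import *
s=r.read_state()
im,d=r.get_image("wrist"); cv2.imwrite("pics/wrist7.png",im[:,:,::-1])
np.savez("pics/wrist7.npz",P=cloud("wrist",im,d,s),im=im)
E
```

```text
clock: 10.18
eef_pos: [0.6086, -0.0577, 0.3047]
ee_rot: [[0.999, 0.047, 0.007], [0.047, -0.999, -0.002], [0.007, 0.002, -1.0]]
ft_force: [-0.2, -0.8, -0.7]
width: 0.0856
clock: 10.92
eef_pos: [0.5667, -0.0573, 0.3392]
ee_rot: [[0.999, 0.047, -0.003], [0.047, -0.999, 0.0], [-0.003, -0.0, -1.0]]
ft_force: [0.7, 0.3, -0.3]
width: 0.0852
```

View pics/wrist7.png

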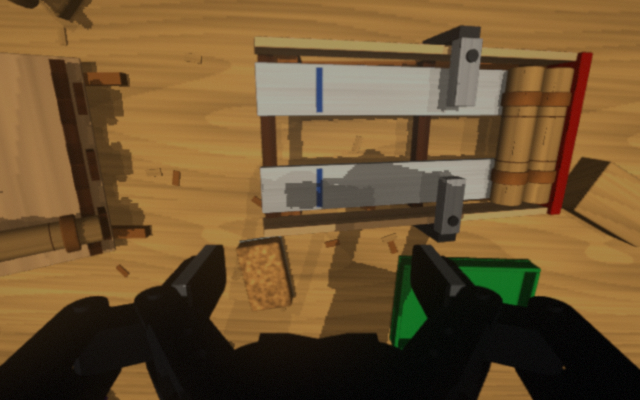

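```bash
python3 -m handwheel '[{"jaw":-1,"slide":[-0.8,2.2,0],"angular":[0,0,10]},{"jaw":-1,"slide":[-0.8,2.2,0],"angular":[0,0,10]},{"jaw":-1,"slide":[-0.8,2.2,0],"angular":[0,0,10]},{"jaw":-1,"slide":[-0.8,2.2,0],"angular":[0,0,10]},{"jaw":-1,"slide":[-0.8,2.2,0],"angular":[0,0,10]},{"jaw":-1,"slide":[-0.8,2.2,0],"angular":[0,0,10]},{"jaw":-1,"slide":[-0.8,2.2,0],"angular":[0,0,10]},{"jaw":-1,"slide":[-0.8,2.2,0],"angular":[0,0,10]},{"jaw":-1,"slide":[-0.8,2.2,0],"angular":[0,0,10]}]'
python3 -m handwheel '[{"jaw":-0.8,"slide":[-0.1,0.5,-2],"angular":[9.5,0.45,0]},{"jaw":-0.8,"slide":[-0.1,0.5,-3],"angular":[9.5,0.45,0]},{"jaw":-0.8,"slide":[-0.1,0.5,-3],"angular":[9.5,0.45,0]},{"jaw":-0.8,"slide":[-0.2,0.5,-3],"angular":[9.5,0.45,0]},{"jaw":-0.8,"slide":[0,0,0],"angular":[0,0,0]},{"jaw":-0.8,"slide":[0,0,0],"angular":[0,0,0]}]'
python3 - <<'E'
from h import *
from scipy.spatial.transform import Rotation as Ro
s=r.read_state();p=s['eef_pos'];R=s['ee_rot'];print(s['q'])
Rt=Ro.from_euler('z',2.75,degrees=True).as_matrix()@np.c_[[0,.788,.6157],[1,0,0],[0,.6157,-.788]]
t=np.array([.4839,.2601,.1013])
print("rot",np.degrees(Ro.from_matrix(Rt@R.T).as_rotvec()),"to approach cm",(t-.157*Rt[:,2]-p)*100,"to grasp",(t-.057*Rt[:,2]-p)*100)
im,d=r.get_image("wrist"); cv2.imwrite("pics/wrist8.png",im[:,:,::-1])
E
```

```text
clock: 12.1
eef_pos: [0.4945, 0.1414, 0.3402]
ee_rot: [[-0.053, 0.999, 0.0], [0.999, 0.053, -0.001], [-0.001, 0.0, -1.0]]
ft_force: [0.7, 0.4, 0.3]
width: 0.0854
clock: 12.85
eef_pos: [0.4905, 0.1606, 0.2315]
ee_rot: [[-0.038, 0.999, -0.028], [0.788, 0.047, 0.613], [0.614, 0.001, -0.789]]
ft_force: [0.6, 0.6, -0.1]
width: 0.0768
[-0.10424833  0.08917795  2.00635295  0.69447334  1.24900773 -0.4482739 ]
rot [0.12037644 0.07934525 0.05996893] to approach cm [-0.20079869  0.29266479 -0.64976434] to grasp [-0.49620003  6.4425743  -8.52976434]
```

View pics/wrist8.png

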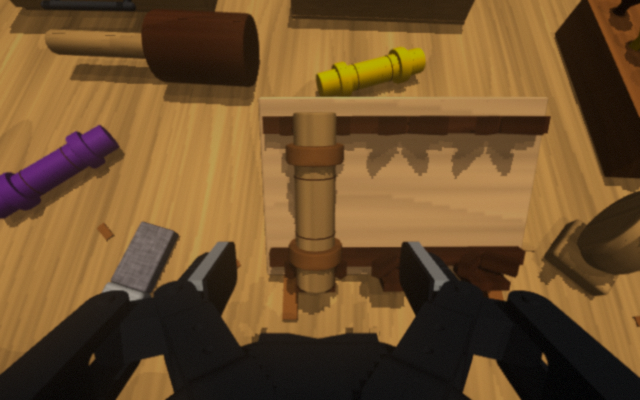

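Jaws (225/415) are centred on the remaining spindle (315). Descend and grip.

```bash
python3 -m handwheel '[{"jaw":-0.8,"slide":[-0.2,0.3,-0.65],"angular":[0,0,0]},{"jaw":-0.8,"slide":[-0.1,2.0,-2.6],"angular":[0,0,0]},{"jaw":-0.8,"slide":[-0.1,2.0,-2.6],"angular":[0,0,0]},{"jaw":-0.8,"slide":[-0.1,2.1,-2.7],"angular":[0,0,0]},{"jaw":-0.8,"slide":[0,0,0],"angular":[0,0,0]},{"jaw":1,"slide":[0,0,0],"angular":[0,0,0]},{"jaw":1,"slide":[0,0,0],"angular":[0,0,0]},{"jaw":1,"slide":[0,0,0],"angular":[0,0,0]},{"jaw":1,"slide":[0,0,0],"angular":[0,0,0]},{"jaw":1,"slide":[0,0,0],"angular":[0,0,0]}]' 40
python3 - <<'E'
from held import *
s=r.read_state();print(s['width'],s['ft_force'],s['eef_pos'])
im,d=r.get_image("wrist"); cv2.imwrite("pics/wrist9.png",im[:,:,::-1]);held(cloud("wrist",im,d,s),s)
E
```

```text
clock: 14.15
eef_pos: [0.4853, 0.2241, 0.1465]
ee_rot: [[-0.038, 0.999, -0.028], [0.787, 0.048, 0.615], [0.616, 0.002, -0.788]]
ft_force: [-2.4, -4.0, 5.7]
width: 0.0308
0.030843222348035482 [-2.35852111 -4.02665438  5.66554394] [0.4853234  0.22407591 0.14648031]
y0,dy,z0,dz [ 0.00045346 -0.00288622  0.05775391  0.0049823 ] 7025
[(10, 16.4), (12, 21.1), (14, 16.0), (16, 16.0), (18, 16.0), (20, 16.1), (22, 16.2), (24, 16.2), (26, 16.0), (28, 16.1), (30, 16.1), (32, 16.3), (34, 21.8), (36, 22.1), (38, 22.1), (40, 22.1), (42, 22.1), (44, 22.1), (46, 21.5), (48, 16.4), (50, 16.2), (52, 16.1), (54, 16.3), (56, 16.4), (58, 16.4), (60, 16.4), (62, 16.4), (64, 16.4), (66, 16.4), (68, 16.1), (70, 15.4)]
```

View pics/wrist9.png

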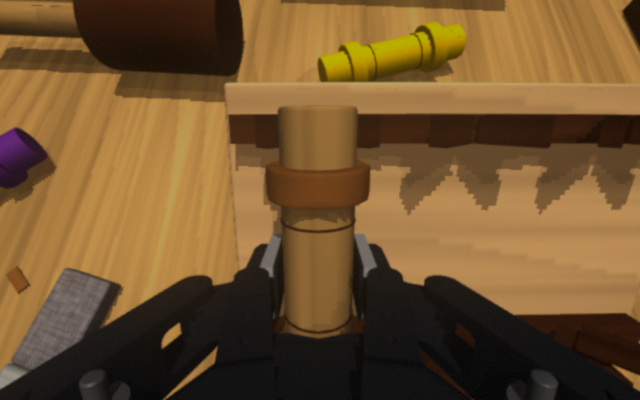

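```bash
python3 -m handwheel '[{"jaw":1,"slide":[0.1,-2.05,2.65],"angular":[0,0,0]},{"jaw":1,"slide":[0.1,-2.05,2.65],"angular":[0,0,0]},{"jaw":1,"slide":[0.1,-2.05,2.65],"angular":[0,0,0]},{"jaw":1,"slide":[0,-1,2],"angular":[-9.5,-0.45,0]},{"jaw":1,"slide":[0,-1,2],"angular":[-9.5,-0.45,0]},{"jaw":1,"slide":[0,-1,2],"angular":[-9.5,-0.45,0]},{"jaw":1,"slide":[0,-1,2],"angular":[-9.5,-0.45,0]},{"jaw":1,"slide":[1.3,-2,0],"angular":[0,0,-10]},{"jaw":1,"slide":[1.3,-2,0],"angular":[0,0,-10]},{"jaw":1,"slide":[1.3,-2,0],"angular":[0,0,-10]}]'
python3 -m handwheel '[{"jaw":1,"slide":[1.3,-2,0],"angular":[0,0,-10]},{"jaw":1,"slide":[1.3,-2,0],"angular":[0,0,-10]},{"jaw":1,"slide":[1.3,-2,0],"angular":[0,0,-10]},{"jaw":1,"slide":[1.3,-2,0],"angular":[0,0,-10]},{"jaw":1,"slide":[1.3,-2,0],"angular":[0,0,-10]},{"jaw":1,"slide":[1.3,-2,0],"angular":[0,0,-10]},{"jaw":1,"slide":[0,0,0],"angular":[0,0,0]},{"jaw":1,"slide":[0,0,0],"angular":[0,0,0]},{"jaw":1,"slide":[0,0,0],"angular":[0,0,0]}]'
python3 - <<'E'
from held import *
from scipy.spatial.transform import Rotation as Ro
s=r.read_state();p=s['eef_pos'];R=s['ee_rot'];print(s['q'],p,s['width'])
x=np.array([np.cos(np.radians(2.8)),np.sin(np.radians(2.8)),0]);zt=np.array([0,0,-1.]);Rt=np.c_[x,np.cross(zt,x),zt]
print("rot deg",np.degrees(Ro.from_matrix(Rt@R.T).as_rotvec()),"move cm",(np.array([.6077,-.0564,.186])-p)*100)
im,d=r.get_image("wrist"); held(cloud("wrist",im,d,s),s)
E
```

```text
clock: 15.45
eef_pos: [0.5268, 0.0624, 0.3046]
ee_rot: [[0.464, 0.886, 0.0], [0.886, -0.464, -0.001], [-0.001, 0.0, -1.0]]
ft_force: [1.0, 0.2, -1.2]
width: 0.0306
clock: 16.58
eef_pos: [0.6041, -0.0561, 0.3043]
ee_rot: [[0.999, 0.049, -0.001], [0.049, -0.999, 0.0], [-0.001, -0.0, -1.0]]
ft_force: [-0.0, -0.5, -1.8]
width: 0.0306
[-2.08260065e-01  1.78987319e-01  1.65698027e+00 -8.77571696e-05
  1.30709071e+00  1.31381511e+00] [ 0.60413799 -0.05614306  0.30432648] 0.030644741603121663
rot deg [-0.01260788 -0.08316491  0.00716958] move cm [  0.35620143  -0.0256935  -11.8326482 ]
y0,dy,z0,dz [-0.0002928  -0.00141291  0.05761047  0.00141959] 6605
[(10, 16.4), (12, 21.1), (14, 16.0), (16, 16.1), (18, 16.0), (20, 16.0), (22, 16.3), (24, 16.1), (26, 16.0), (28, 16.1), (30, 16.1), (32, 16.3), (34, 21.8), (36, 22.1), (38, 22.1), (40, 22.1), (42, 22.1), (44, 22.1), (46, 21.2), (48, 16.1), (50, 16.0), (52, 16.1), (54, 16.1), (56, 16.1), (58, 16.2), (60, 16.1), (62, 16.1), (64, 16.1), (66, 16.2), (68, 16.1), (70, 15.3)]
```

```bash
python3 -m handwheel '[{"jaw":1,"slide":[0.2,0,-3],"angular":[0,0,0]},{"jaw":1,"slide":[0.15,0,-3],"angular":[0,0,0]},{"jaw":1,"slide":[0,0,-3],"angular":[0,0,0]},{"jaw":1,"slide":[0,0,-2],"angular":[0,0,0]},{"jaw":1,"slide":[0,0,-0.8],"angular":[0,0,0]},{"jaw":1,"slide":[0,0,0],"angular":[0,0,0]},{"jaw":1,"slide":[0,0,0],"angular":[0,0,0]}]'
```

```text
clock: 17.5
eef_pos: [0.6092, -0.057, 0.188]
ee_rot: [[0.999, 0.047, 0.002], [0.047, -0.999, -0.001], [0.002, 0.001, -1.0]]
ft_force: [0.4, -0.5, -1.6]
width: 0.031
```

```bash
python3 -m handwheel '[{"jaw":1,"slide":[0,0,-0.25],"angular":[0,0,0]},{"jaw":1,"slide":[0,0,0],"angular":[0,0,0]},{"jaw":1,"slide":[0,0,0],"angular":[0,0,0]},{"jaw":-1,"slide":[0,0,0],"angular":[0,0,0]},{"jaw":-1,"slide":[0,0,0],"angular":[0,0,0]},{"jaw":-1,"slide":[0,0,0],"angular":[0,0,0]},{"jaw":-1,"slide":[0,0,4],"angular":[0,0,0]},{"jaw":-1,"slide":[0,0,5],"angular":[0,0,0]},{"jaw":-1,"slide":[0,0,4],"angular":[0,0,0]},{"jaw":-1,"slide":[0,0,0],"angular":[0,0,0]}]'
python3 -m handwheel '[{"jaw":-1,"slide":[-1,-3,1],"angular":[0,0,0]},{"jaw":-1,"slide":[-1,-3,1],"angular":[0,0,0]},{"jaw":-1,"slide":[0,-3,0],"angular":[0,0,0]},{"jaw":-1,"slide":[0,0,0],"angular":[0,0,0]},{"jaw":-1,"slide":[0,0,0],"angular":[0,0,0]},{"jaw":-1,"slide":[0,0,0],"angular":[0,0,0]}]'
python3 - <<'E'
from h import *
s=r.read_state()
im,d=r.get_image("wrist"); cv2.imwrite("pics/wrist10.png",im[:,:,::-1])
np.savez("pics/wrist10.npz",P=cloud("wrist",im,d,s),im=im)
E
```

```text
clock: 18.75
eef_pos: [0.6105, -0.0573, 0.3195]
ee_rot: [[0.999, 0.047, 0.009], [0.047, -0.999, -0.002], [0.009, 0.003, -1.0]]
ft_force: [0.9, -0.4, -0.6]
width: 0.0854
clock: 19.5
eef_pos: [0.588, -0.1458, 0.3331]
ee_rot: [[0.999, 0.048, -0.002], [0.048, -0.999, 0.001], [-0.002, -0.001, -1.0]]
ft_force: [0.8, -0.3, 0.8]
width: 0.0854
```

View pics/wrist10.png

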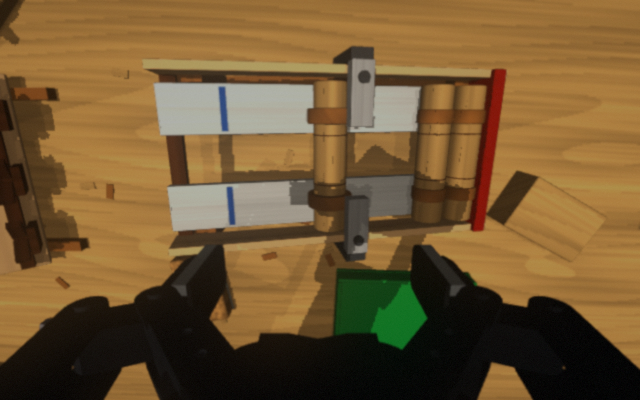

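Run:
```python
from h import *
P=np.load("pics/wrist10.npz")['P']
from scipy.optimize import least_squares
g=np.array([.0488,-.9988]);c=np.array([.9988,.0488]);B=np.array([.6128,-.161]);zb=.121687-.00903*.6128+.209*-.161
def frame(Q): return np.c_[(Q[:,:2]-B)@g,(Q[:,:2]-B)@c,Q[:,2]-zb]
print("zb",zb)
Q=frame(P[75:235,300:350].reshape(-1,3));Q=Q[np.isfinite(Q[:,0])&(Q[:,2]>.018)]
k=(abs(Q[:,1])<.028)&(abs(Q[:,0]+.008)<.025);q=Q[k]
p=np.array([-.008,.024])
for th in(.01,.005,.003):
    f=lambda p:np.hypot(q[:,0]-p[0],q[:,2]-p[1])-.016
    m=abs(f(p))<th;p=least_squares(lambda p:f(p)[m],p,loss='soft_l1',f_scale=.001).x
print("c in bars x,z",p,m.sum())
Q2=Q[(Q[:,2]>p[1]+.012)&(abs(Q[:,0]-p[0])<.012)]
print([(round(b*1000),round(float(np.percentile(Q2[abs(Q2[:,1]-b)<.002,2],80)*1000),1)) for b in np.arange(-.08,.081,.004) if (abs(Q2[:,1]-b)<.002).sum()>3])
w=B+p[0]*g;print("world",w,zb+p[1])
# a,b
Q=frame(P[75:230,405:500].reshape(-1,3));Q=Q[np.isfinite(Q[:,0])&(abs(Q[:,1])<.02)]
for b in np.arange(.08,.17,.004):
    z=Q[abs(Q[:,0]-b)<.002,2]
    if len(z):print(round(b*1000),round(float(np.median(z)*1000),1),end='; ')
s=r.read_state();print(s['eef_pos'])
```

```text
zb 0.08250441600000001
c in bars x,z [-0.0057298   0.02273693] 1991
[(-68, 38.5), (-64, 38.6), (-60, 38.7), (-56, 38.6), (-52, 38.6), (-48, 39.0), (-44, 44.4), (-40, 44.8), (-36, 44.7), (-32, 42.8), (-28, 38.7), (-24, 38.6), (-20, 38.7), (-16, 38.7), (-12, 38.6), (-8, 39.0), (-4, 38.8), (0, 38.6), (4, 38.6), (8, 38.7), (12, 38.7), (16, 38.6), (20, 38.7), (24, 38.6), (28, 38.8), (32, 38.6), (36, 44.7), (40, 44.5), (44, 44.5), (48, 43.4), (52, 38.6), (56, 38.7), (60, 38.6), (64, 38.3), (68, 38.6), (72, 38.0)]
world [ 0.61252039 -0.15527708] 0.10524134450890726
88 2.0; 92 8.2; 96 10.2; 100 11.1; 104 11.3; 108 10.3; 112 8.8; 116 4.0; 120 -7.3; 124 -3.5; 128 1.1; 132 3.4; 136 4.5; 140 4.3; 144 3.4; 148 0.6; 152 -1.9; 156 -8.3; 160 -4.0; 164 -4.6; 168 -5.5; [ 0.58810949 -0.14579543  0.33333116]
```

```bash
python3 -m handwheel '[{"jaw":-0.6,"slide":[1.35,-0.45,-3],"angular":[0,0,0]},{"jaw":-0.6,"slide":[1.35,-0.5,-3],"angular":[0,0,0]},{"jaw":-0.6,"slide":[0,0,-3],"angular":[0,0,0]},{"jaw":-0.6,"slide":[0,0,0],"angular":[0,0,0]},{"jaw":-0.6,"slide":[0,0,0],"angular":[0,0,0]},{"jaw":-0.6,"slide":[0,0,0],"angular":[0,0,0]}]'
python3 - <<'E'
from h import *
s=r.read_state();p=s['eef_pos'];print(p,"move",(np.array([.615,-.1552,.163])-p)*100)
im,d=r.get_image("wrist"); cv2.imwrite("pics/wrist11.png",im[:,:,::-1])
E
```

```text
clock: 20.3
eef_pos: [0.6162, -0.1565, 0.2462]
ee_rot: [[0.999, 0.047, 0.003], [0.047, -0.999, -0.002], [0.003, 0.002, -1.0]]
ft_force: [-0.3, 0.0, 1.1]
width: 0.0683
[ 0.61619392 -0.15646687  0.24623472] move [-0.11939237  0.1266865  -8.323472  ]
```

View pics/wrist11.png

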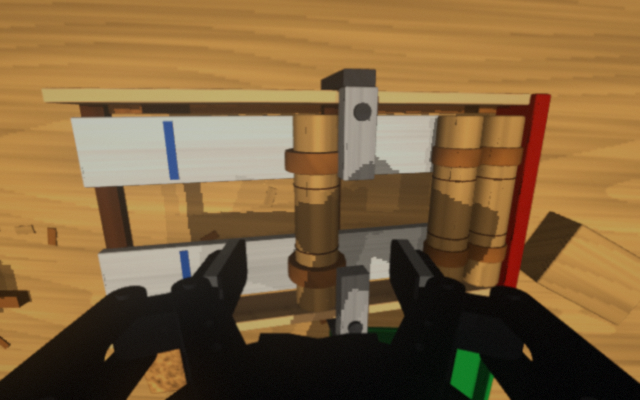

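```bash
python3 -m handwheel '[{"jaw":-0.6,"slide":[-0.1,0.1,-3],"angular":[0,0,0]},{"jaw":-0.6,"slide":[0,0,-3],"angular":[0,0,0]},{"jaw":-0.6,"slide":[0,0,-2.2],"angular":[0,0,0]},{"jaw":-0.6,"slide":[0,0,0],"angular":[0,0,0]},{"jaw":1,"slide":[0,0,0],"angular":[0,0,0]},{"jaw":1,"slide":[0,0,0],"angular":[0,0,0]},{"jaw":1,"slide":[0,0,0],"angular":[0,0,0]},{"jaw":1,"slide":[0,0,0],"angular":[0,0,0]}]' 40
```

```text
clock: 21.35
eef_pos: [0.6153, -0.1555, 0.164]
ee_rot: [[0.999, 0.047, 0.002], [0.047, -0.999, -0.001], [0.002, 0.001, -1.0]]
ft_force: [0.0, 0.6, 6.5]
width: 0.0307
```

```bash
python3 -m handwheel '[{"jaw":1,"slide":[-0.05,1,0.25],"angular":[0,0,0]},{"jaw":1,"slide":[-0.05,1,0.25],"angular":[0,0,0]},{"jaw":1,"slide":[-0.05,1,0.25],"angular":[0,0,0]},{"jaw":1,"slide":[0,0.6,0.2],"angular":[0,0,0]},{"jaw":1,"slide":[0,0,0],"angular":[0,0,0]},{"jaw":1,"slide":[0,0,3],"angular":[0,0,0]},{"jaw":1,"slide":[0,0,5],"angular":[0,0,0]},{"jaw":1,"slide":[0,0,4],"angular":[0,0,0]},{"jaw":1,"slide":[0,0,0],"angular":[0,0,0]},{"jaw":1,"slide":[0,0,0],"angular":[0,0,0]}]'
python3 - <<'E'
from held import *
s=r.read_state();print(s['eef_pos'],s['width'])
im,d=r.get_image("wrist"); cv2.imwrite("pics/wrist12.png",im[:,:,::-1]);held(cloud("wrist",im,d,s),s)
E
```

```text
clock: 22.6
eef_pos: [0.6114, -0.1183, 0.2888]
ee_rot: [[0.999, 0.047, -0.005], [0.047, -0.999, 0.002], [-0.005, -0.003, -1.0]]
ft_force: [-0.7, 0.3, -2.9]
width: 0.0311
[ 0.6113956  -0.11830581  0.28881539] 0.031079647639650675
y0,dy,z0,dz [-0.00029695 -0.00245555  0.0586906   0.00468754] 5938
[(10, 16.5), (12, 21.2), (14, 16.0), (16, 16.0), (18, 16.0), (20, 16.3), (22, 16.1), (24, 16.0), (26, 16.0), (28, 16.1), (30, 17.2), (32, 21.8), (34, 22.1), (36, 22.1), (38, 22.1), (40, 22.1), (42, 22.1), (44, 20.9), (46, 16.1), (48, 16.1), (50, 16.1), (52, 16.1), (54, 16.1), (56, 16.1), (58, 16.1), (60, 16.1), (62, 16.1), (64, 16.2), (66, 16.0), (68, 14.9)]
```

View pics/wrist12.png

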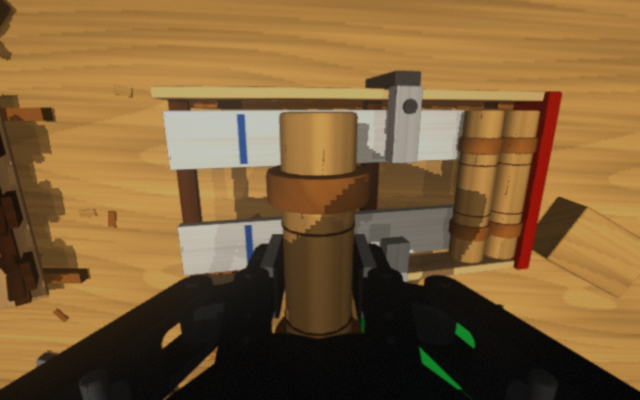

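```bash
python3 -m handwheel '[{"jaw":1,"slide":[-2.7,-1.7,0],"angular":[0,0,9.9]},{"jaw":1,"slide":[-2.7,-1.7,0],"angular":[0,0,9.9]},{"jaw":1,"slide":[-2.7,-1.7,0],"angular":[0,0,9.9]},{"jaw":1,"slide":[-2.7,-1.7,0],"angular":[0,0,9.9]},{"jaw":1,"slide":[-2.7,-1.7,0],"angular":[0,0,9.9]},{"jaw":1,"slide":[-2.7,-1.7,0],"angular":[0,0,9.9]},{"jaw":1,"slide":[-2.7,-1.7,0],"angular":[0,0,9.9]},{"jaw":1,"slide":[-2.7,-1.7,0],"angular":[0,0,9.9]},{"jaw":1,"slide":[-2.4,-1.7,0],"angular":[0,0,9.9]},{"jaw":1,"slide":[0,0,0],"angular":[0,0,0]}]'
python3 -m handwheel '[{"jaw":1,"slide":[0,0,-4],"angular":[0,0,0]},{"jaw":1,"slide":[0,0,-4],"angular":[0,0,0]},{"jaw":1,"slide":[0,0,-3],"angular":[0,0,0]},{"jaw":1,"slide":[0,0,0],"angular":[0,0,0]},{"jaw":1,"slide":[0,0,0],"angular":[0,0,0]}]'
python3 - <<'E'
from held import *
s=r.read_state();p=s['eef_pos'];print(p,s['width'],s['q'],"move",(np.array([.371,-.271,.089])-p)*100)
im,d=r.get_image("wrist"); cv2.imwrite("pics/wrist13.png",im[:,:,::-1]);held(cloud("wrist",im,d,s),s)
im,d=r.get_image("scene"); cv2.imwrite("pics/scene13.png",cv2.resize(im[100:300,150:450,::-1],None,fx=2.5,fy=2.5))
E
```

```text
clock: 23.9
eef_pos: [0.3706, -0.272, 0.2887]
ee_rot: [[-0.028, 1.0, -0.003], [1.0, 0.028, 0.003], [0.003, -0.003, -1.0]]
ft_force: [0.4, 0.9, -2.7]
width: 0.0305
clock: 24.52
eef_pos: [0.3733, -0.2723, 0.1818]
ee_rot: [[-0.031, 1.0, 0.001], [1.0, 0.031, -0.001], [-0.001, 0.001, -1.0]]
ft_force: [0.3, -1.3, -0.5]
width: 0.0303
[ 0.37325679 -0.27225038  0.18177205] 0.030327396582556614 [-7.82196545e-01  1.42897713e-02  2.08710508e+00 -1.97086200e-04
  1.03921839e+00 -8.13277771e-01] move [-0.22567947  0.12503801 -9.27720464]
y0,dy,z0,dz [ 0.00043497 -0.00208832  0.05857697  0.00537797] 5833
[(10, 20.4), (12, 20.5), (14, 16.0), (16, 16.1), (18, 16.0), (20, 16.4), (22, 16.0), (24, 16.1), (26, 16.0), (28, 16.1), (30, 21.4), (32, 22.0), (34, 22.1), (36, 22.1), (38, 22.1), (40, 22.1), (42, 22.1), (44, 20.3), (46, 16.1), (48, 16.1), (50, 16.1), (52, 16.1), (54, 16.2), (56, 16.1), (58, 16.1), (60, 16.1), (62, 16.2), (64, 16.1), (66, 15.9)]
```

View pics/wrist13.png

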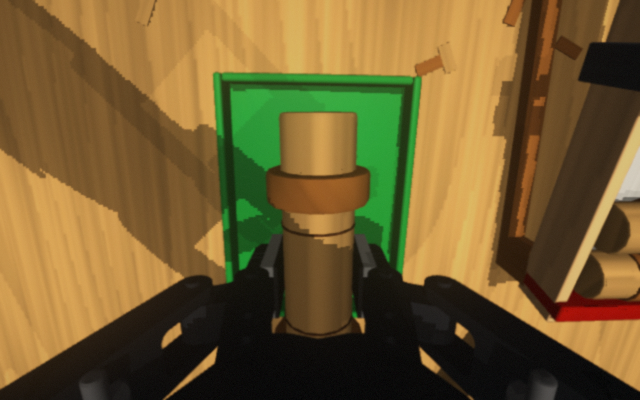

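View pics/scene13.png

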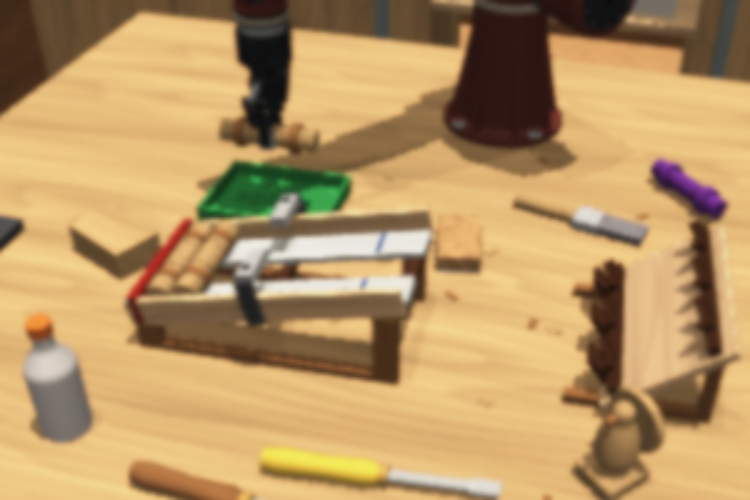

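```bash
python3 -m handwheel '[{"jaw":1,"slide":[-0.2,0.1,-3],"angular":[0,0,0]},{"jaw":1,"slide":[0,0,-3],"angular":[0,0,0]},{"jaw":1,"slide":[0,0,-2],"angular":[0,0,0]},{"jaw":1,"slide":[0,0,-0.9],"angular":[0,0,0]},{"jaw":1,"slide":[0,0,0],"angular":[0,0,0]},{"jaw":1,"slide":[0,0,0],"angular":[0,0,0]}]'
```

```text
clock: 25.38
eef_pos: [0.3715, -0.2722, 0.0937]
ee_rot: [[-0.031, 1.0, 0.002], [1.0, 0.031, -0.003], [-0.003, 0.002, -1.0]]
ft_force: [0.1, 0.9, -1.8]
width: 0.0307
```

```bash
python3 -m handwheel '[{"jaw":1,"slide":[0,0,-0.45],"angular":[0,0,0]},{"jaw":1,"slide":[0,0,0],"angular":[0,0,0]},{"jaw":1,"slide":[0,0,0],"angular":[0,0,0]}]'
```

```text
clock: 25.75
eef_pos: [0.3707, -0.2714, 0.088]
ee_rot: [[-0.031, 1.0, 0.0], [1.0, 0.031, -0.001], [-0.001, 0.0, -1.0]]
ft_force: [-0.5, 0.1, -0.9]
width: 0.0307
```

```bash
python3 -m handwheel '[{"jaw":-0.5,"slide":[0,0,0],"angular":[0,0,0]},{"jaw":-0.5,"slide":[0,0,0],"angular":[0,0,0]},{"jaw":-0.5,"slide":[0,0,0],"angular":[0,0,0]},{"jaw":-0.5,"slide":[0,0,2],"angular":[0,0,0]},{"jaw":-0.5,"slide":[0,0,4],"angular":[0,0,0]},{"jaw":-0.5,"slide":[0,0,5],"angular":[0,0,0]},{"jaw":-0.5,"slide":[0,0,5],"angular":[0,0,0]},{"jaw":-0.5,"slide":[0,0,5],"angular":[0,0,0]},{"jaw":-0.5,"slide":[0,0,0],"angular":[0,0,0]},{"jaw":-0.5,"slide":[0,0,0],"angular":[0,0,0]}]'
python3 - <<'E'
from h import *
s=r.read_state();im,d=r.get_image("wrist"); cv2.imwrite("pics/wrist14.png",im[:,:,::-1]);P=cloud("wrist",im,d,s)
im,d=r.get_image("side"); cv2.imwrite("pics/side14.png",cv2.resize(im[100:300,180:480,::-1],None,fx=2.5,fy=2.5))
np.save("pics/w14.npy",P)
E
```

```text
clock: 27.0
eef_pos: [0.3704, -0.2711, 0.2974]
ee_rot: [[-0.031, 1.0, -0.0], [1.0, 0.031, -0.001], [-0.001, -0.0, -1.0]]
ft_force: [-0.6, 0.9, -0.8]
width: 0.064
```

View pics/wrist14.png

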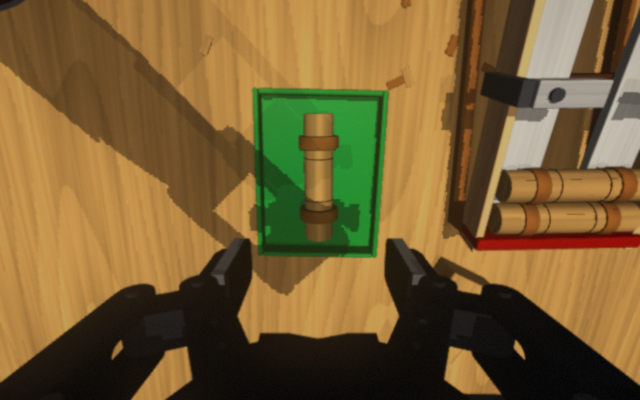

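View pics/side14.png

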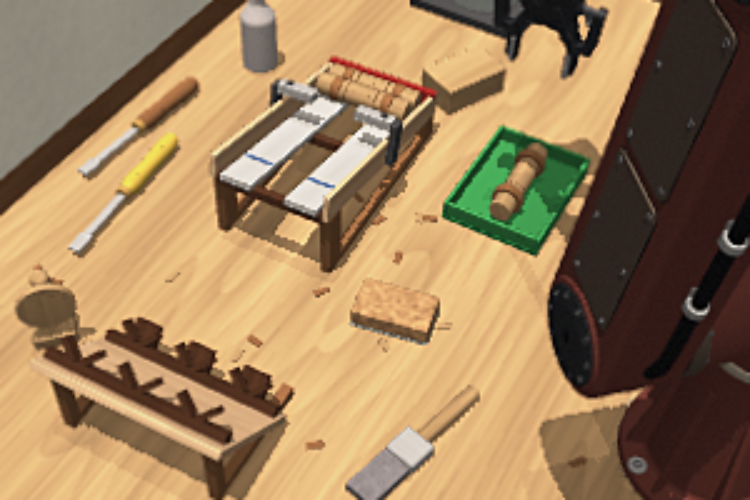

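```bash
python3 -m handwheel '[{"jaw":-0.5,"slide":[0,0,0],"angular":[0,0,0]},{"jaw":-0.5,"slide":[0,0,0],"angular":[0,0,0]},{"jaw":-0.5,"slide":[0,0,0],"angular":[0,0,0]},{"jaw":-0.5,"slide":[0,0,0],"angular":[0,0,0]}]'
python3 - <<'E'
from h import *
s=r.read_state();im,d=r.get_image("wrist");P=cloud("wrist",im,d,s);P0=np.load("pics/w14.npy")
for A in (P0,P):
    q=A[100:245,285:350].reshape(-1,3);q=q[(q[:,2]>.036)&(q[:,2]<.06)];print(len(q),q[:,:2].mean(0),(q[:,:2].min(0)+q[:,:2].max(0))/2,np.percentile(q[:,2],99))
a=cv2.imread("pics/wrist14.png")[:,:,::-1];print("image change",np.abs(a.astype(int)-im)[80:260,250:640].mean())
print(r.sign_off())
E
```

```text
clock: 27.6
eef_pos: [0.3707, -0.2713, 0.2978]
ee_rot: [[-0.031, 1.0, 0.0], [1.0, 0.031, -0.001], [-0.001, 0.0, -1.0]]
ft_force: [-0.5, -0.2, 0.1]
width: 0.0641
3603 [ 0.37098481 -0.27002712] [ 0.37088991 -0.2741406 ] 0.051485455232184056
3587 [ 0.37097514 -0.27030455] [ 0.37128053 -0.27430069] 0.051443705222790174
image change 3.3778537511870845
the job is handed in; nothing more can be done
None
```

Both spindles were tried on the gauge and sorted, and I handed the job in at about 28 s of the 72 s allowed.

- **Spindle b** (measured beads 36 mm) was laid on the blue mark a few millimetres above the rails and let go. It rolled under the bars by itself and came to lie against spindle a. Measured from the stop's face, b lies about 47 mm uphill and a about 12 mm.
- **Spindle c** (measured beads 44 mm) was laid the same way and was held at the bars. It lay about 6 mm uphill of the bars' edge, 2–3 mm off the middle across, with its axis about 23 mm above the rails. I drew it up the slope, lifted it off and laid it in the green tray from about 1 mm above the floor.

**Last checks:** two looks about 0.5 s apart put c within 1–2 mm of the tray's centre and at rest. Its highest point was 51 mm above the bench, as expected for it lying flat on the tray floor. The last pictures still showed a and b against the stop. The hen, cork block and offcut looked undisturbed; I judged this by eye and did not measure their shift. None of my checks failed or disagreed.

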